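# Free the seized lid of a centrifuge rotor

### The arm

A 7-joint arm with a two-finger parallel gripper is mounted at the origin on the work surface. World frame = base frame: x ahead of the robot, y to its left, z up, the work surface at z = 0. Lengths are in m, angles in rad, forces in N, time in s.
With the tool pointing down it reaches from about 0.35 to 0.9 m from the base axis. Payload 8.1 kg.
Tool frame: the origin (TCP) lies on the centre line of the jaws, within the pads' length; the fingertips stand 14 mm ahead of it and the grasp point (between the pads) lies 5 mm behind it; z points along the fingers, y is the direction in which the jaws open and shut (so a half turn about z gives the same grasp; the last joint's range is limited). The gripper opens to 92 mm and grips with 3 to 60 N. Pads are 19 mm wide; open, the fingers measure 130 mm over their backs; the gripper's body (75 mm by 190 mm) begins 47 mm behind the grasp point.
Start: joints at [1.194, 0.434, 0.025, 1.573, -0.012, 1.134, -0.075], TCP at [0.169, -0.602, 0.204] pointing down, gripper open.
Joint ranges: [-2.62, 2.62], [-0.44, 2.09], [-1.27, 1.32], [0.08, 2.57], [-1.32, 4.46], [0.12, 2], [-2.74, 2.74]. Speed limits (rad/s): [2.22, 2.22, 3.01, 3.01, 3.14, 3.14, 3.14].

### API

Orientations are given as a rotation vector (axis times angle).
In Python, from cell import observe, eyes, arm gives the robot as it stands.
- The arm moves only by the tool step_arm, never from a script. Its argument "series" is a list that holds one entry, the list of rows, each a list of 5 numbers: the finger opening in m, from 0 to 0.0918, then the shift along the world's x, y, z in m, then the turn about the world's z in degrees. In form: [[[hand, dx, dy, dz, spin], ...]]. A call has 1 to 20 rows; each row is the pose to reach, as a shift and turn from the pose measured when the call began; what a row does not reach only later rows make up. A row lasts 1/12 s, in which the tool goes at most 41.7 mm and 7.16 degrees, less where a joint would pass 70% of its speed; a pose out of reach is approached as far as the arm can. A call with a gripper value outside its range is refused whole. The fingers move at their own pace and stop on an object; "squeeze" is the grip in N (left out, the last holds). Time passes only in rows, so rows that repeat a pose let the fingers close. It gives the time, the measured TCP pose, the force and the opening at its end, in the units of the state.
- observe(): the state, without advancing time (a new reading comes with each control period).
- eyes.get_image(name): name is "scene" or "top" or "wrist"; returns (picture, depth): 420x560x3 uint8, red, green, blue; 420x560 float32, m along the optical axis (not along the pixel's ray), 0 where there is no reading.
- eyes.camera_params(name): a dict with "intrinsics" (3x3 intrinsics, pixels), "distortion" ([k1, k2, p1, p2, k3] as OpenCV has them; the pictures are not rectified), "position" and "attitude" of the camera in the world. Camera axes: x right, y down, z forward; pixel columns grow to the right and rows downward; lengths in m; the calibration is good to about 2 mm. A picture is of the moment at which its call begins: read the wrist's pose just before it. camera_params takes no time and is no camera call; for the wrist camera it gives the pose at the moment of the call.
- arm.sign_off(): hands the job in, once; it reports no verdict.
The state is a dict: "clock": time; "joints": joint angles; "dq": joint speeds; "joint_efforts": joint torques, N m; "position": TCP position; "ee_rot": TCP orientation; "force": force on the tool from outside, world axes, zero at the start; "ft_torque": the same for the moment, N m; "width": opening from 0.0 (shut) to 1.0 (fully open).
Only numpy, scipy, OpenCV 4.12 (cv2) and the standard library are available. Lean on these libraries where they do the work, as an engineer would, in place of code of your own. Each camera call takes 0.05 s, during which the arm holds its last target.

### The job

The lid of the centrifuge rotor on the bench stand has seized in its lock with dried salt. Work the lid's knob back and forth in small arcs, never twisting so hard that the rotor slips round in its stand, until the lid breaks free; turn it anticlockwise until it is open, lift it off and set it down gently, flat and knob up, inside the empty steel tray, leaving everything else on the bench where it is.

Things in the scene. Friction and masses are not known exactly. Their poses are not given: they have to be found in the camera images.
- lid: Rotor lid: a shallow round aluminium cap, 116 mm across, 18 mm high to its flat top, 0.24 kg, with a black bar-shaped knob standing on its middle. At the start it sits on the rotor. Origin: centre of its lower rim; z up through the knob; x along the knob's bar, whose two ends are alike. Turned 0.9 rad or more anticlockwise, its lugs are clear and it lifts straight up.
- lid_knob (a point): Middle of the knob where it is gripped, on the lid's axis, 42 mm above the lid's lower rim, 24 mm above its flat top. The knob is an upright flat-sided bar 52 mm long (lid's x), 14 mm thick (lid's y), from 24 to 56 mm above the lower rim, on a round boss 36 mm across and 6 mm high. Grip it across the 14 mm with 40 N or more, or it may twist out of the fingers.
- lock (a joint): Turn (rad) of the lid's bayonet lock in the rotor: 0 at the start, growing as the lid turns anticlockwise seen from above (to open), hard stop at 1.05. The lid drives it with 0.03 rad of play either way. Seized it drags with about 0.2 N m, freed 0.1. Dried salt confines it between two springy stops, 0.28 rad apart and met 0 to 0.3 rad from the start, which stiffen by 8 N m per rad.
- lock_top (a point): Top of the lock's steel spindle on the rotor's axis, inside the lid, 96 mm above the bench. Salt: twisted to about 0.45 N m against a stop it crumbles and that stop moves 0.045 rad farther back, but then no more on that side until the other side has been crumbled in turn. Five such presses, by turns to open and to close, the first to open, the arc growing from 0.3 to 0.5 rad in all, set it free to open.
- rotor (a joint): Turn (rad) of the rotor in the rubber-lined seat of its stand, about the vertical, 0 at the start. Twisted with more than about 0.95 N m it slips round, which must not happen (0.03 rad at most).
- stand: Fixed rotor stand: round grey foot 156 mm across, carrying an aluminium rotor 124 mm across whose rim, on which the lid sits, is 85 mm above the bench. The rotor's hub stands 11 mm above the rim, inside the lid: raise the lid by at least 25 mm before moving it sideways. Origin: on the rotor's axis, at bench level; z up.
- tray: Fixed, empty, square stainless tray, 170 x 170 mm outside, 20 mm high, walls and floor 4 mm thick (inside 162 x 162 mm). Origin: centre of its underside, on the bench; x and y along its sides.
- tray_in (a point): Centre of the tray's inner floor, 4 mm above the bench.
- grease: Bystander, not to be disturbed: small white screw-top jar of grease, 42 mm across, 34 mm tall. Origin: middle of its underside.
- brush: Bystander, not to be disturbed: cleaning brush lying flat, 150 mm long. Origin: middle of its underside.
- tip_box: Bystander, not to be disturbed: closed box of pipette tips, 85 x 122 x 72 mm. Origin: middle of its underside.
- tube_rack: Bystander, not to be disturbed: blue rack of micro tubes, 75 x 130 x 44 mm. Origin: middle of its underside.
- pipette: Bystander, not to be disturbed: pipette lying on its side, about 240 mm long. Origin: middle of its underside.
- beaker: Bystander, not to be disturbed: glass beaker, 66 mm across, 85 mm tall. Origin: middle of its underside.
- wash_bottle: Bystander, not to be disturbed: white wash bottle, 64 mm across, 190 mm tall. Origin: middle of its underside.
Not all that is in view belongs to the job. Leave any purple look-alike of the stand alone.

How it is judged:
On the way, in this order (a step that is already met when the one before it is completed fails the run):
1. The lock has been worked loose and the lid turned anticlockwise to open, still sitting on the rotor (value of joint lock above 0.65 rad and z of lid in the frame of stand below 0.093 m), for 0.1 s.
2. The lid is lifted clear of the rotor (z of lid in the frame of stand above 0.105 m), for 0.1 s.
At the end, for the whole second after the job is handed in: The lid lies inside the tray, flat on its floor (within 4 mm of height and 0.08 rad of level), knob up, its middle within 34 mm of the tray's middle, at rest and let go (horizontal distance between lid and tray_in below 0.034 m and z of lid in the frame of tray_in between -0.004 and 0.004 m and angle between lid's own z axis and vertical below 0.08 rad and linear speed of lid below 0.02 m/s); the robot touches nothing.
It fails at once if The rotor is twisted so hard that it slips round in its stand (more than 0.03 rad) (not (value of joint rotor between -0.03 and 0.03 rad)).
It fails at once if The lid is dropped: it falls out of the fingers by more than about 8 mm (faster than 0.4 m/s) (contact force between the fingers and lid below 0.3 N and linear speed of lid above 0.4 m/s).
It fails at once if The lid is banged or pressed into the tray (more than 60 N) (contact force between lid and tray above 60 N).
It fails at once if Something else on the bench is moved by more than 30 mm or knocked over (distance of any of grease, brush, tip_box, tube_rack, pipette, beaker, wash_bottle from where it was at the start of the episode above 0.03 m or angle between any of grease, brush, tip_box, tube_rack, pipette, beaker, wash_bottle's own z axis and vertical above 0.5 rad).
It also fails if it takes over 72 s, if anything falls off the work surface, if the arm or the gripper's body presses on something with over 40 N, if the wrist force passes 120 N, or if a joint passes its speed limit or range.

## Working session

There is one attempt and no reset: what is moved stays moved. The work goes in short steps, Python scripts to look and compute and a tool call to move; the robot and the scene stay as the last step left them, time stands still between calls to the robot, and variables do not carry over. Pictures are saved under pics/ and viewed, and the job is handed in when it is done.

Besides the shell and the picture viewer there is one more tool, called by a JSON object that holds its "op" and its "data". step_arm: Moves the arm, as the interface text tells. Its arguments: {"type":"object","properties":{"series":{"type":"array"},"squeeze":{"type":"number"}},"required":["series"]}

```bash
ls; mkdir -p pics; python3 - <<'E'
from cell import observe, eyes, arm
import cv2,json,numpy as np
print(observe())
for n in("scene","top","wrist"):
    p=eyes.camera_params(n); print(n,p)
    im,d=eyes.get_image(n); cv2.imwrite(f"pics/{n}0.png",im[:,:,::-1]); np.save(f"{n}0_d.npy",d); np.save(f"{n}0_i.npy",im)
E
```

```text
pics
{'clock': 0.0, 'joints': array([ 1.19440006,  0.4352105 ,  0.02500892,  1.57410113, -0.0115791 ,
        1.13396156, -0.07513275]), 'dq': array([ 0.00031233, -0.00142618,  0.00285237,  0.0002155 , -0.00271722,
        0.00059107, -0.00048176]), 'joint_efforts': array([-1.53773173e-03, -6.67863607e+01,  9.84358191e-01, -3.14468944e+01,
       -6.05731783e-02,  4.29044443e-02,  2.25053691e-04]), 'position': array([ 0.16876308, -0.60122952,  0.2032516 ]), 'ee_rot': array([-3.11075285e+00, -4.28336457e-01,  5.97109000e-04]), 'force': array([0.47574787, 0.11533871, 0.70546442]), 'ft_torque': array([-0.02784364, -0.01812768, -0.01236955]), 'width': 0.9979141170046046}
scene {'intrinsics': array([[388.54771974,   0.        , 275.33136334],
       [  0.        , 388.54771974, 209.93546958],
       [  0.        ,   0.        ,   1.        ]]), 'distortion': array([-0.03929695,  0.        ,  0.        ,  0.        ,  0.        ]), 'position': array([ 0.90279765, -0.33375018,  0.87075506]), 'attitude': array([-2.29313101, -1.29431261,  0.37943206])}
top {'intrinsics': array([[410.29580977,   0.        , 271.73366679],
       [  0.        , 410.29580977, 205.21566086],
       [  0.        ,   0.        ,   1.        ]]), 'distortion': array([-0.11823495,  0.        ,  0.        ,  0.        ,  0.        ]), 'position': array([ 0.40807753, -0.10930718,  1.34597308]), 'attitude': array([-2.19113498,  2.14416061, -0.07541942])}
wrist {'intrinsics': array([[359.94729389,   0.        , 279.73875367],
       [  0.        , 359.94729389, 212.58551461],
       [  0.        ,   0.        ,   1.        ]]), 'distortion': array([-0.05713434,  0.        ,  0.        ,  0.        ,  0.        ]), 'position': array([ 0.23101924, -0.58494159,  0.38341982]), 'attitude': array([ 2.3413539 , -1.77521005, -0.22064554])}
```

View pics/top0.png

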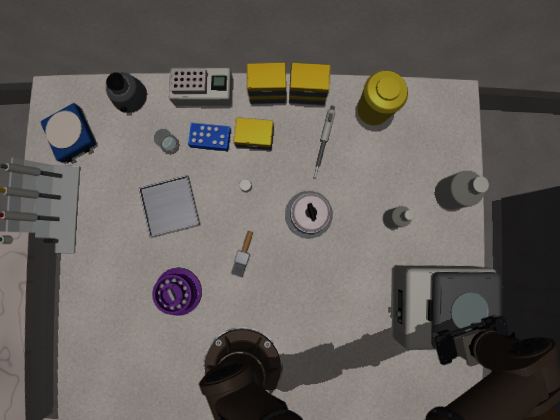

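View pics/scene0.png

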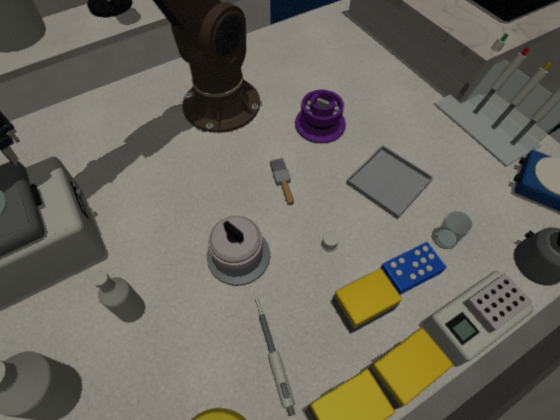

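View pics/wrist0.png

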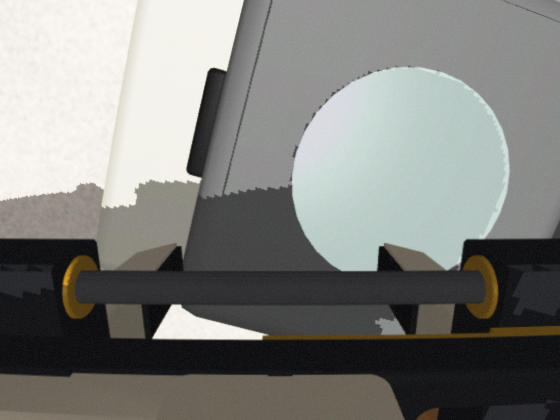

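The top view shows the lid with its black knob at about (311,212), the tray at (170,206), and the purple look-alike at (177,291). In the scene view the knob is at (234,232) and the tray at (390,182). The wrist view shows the centrifuge under the gripper. Next I measure these from depth.

```bash
cat > h.py <<'E'
import numpy as np,cv2
from scipy.spatial.transform import Rotation as R
from cell import observe, eyes, arm
def cloud(p,d):
    h,w=d.shape
    u,v=np.meshgrid(np.arange(w),np.arange(h))
    pts=np.stack([u,v],-1).reshape(-1,1,2).astype(np.float64)
    n=cv2.undistortPoints(pts,p["intrinsics"],p["distortion"]).reshape(h,w,2)
    P=np.dstack([n*d[...,None],d])
    return P@R.from_rotvec(p["attitude"]).as_matrix().T+p["position"]
def proj(p,X):
    Rm=R.from_rotvec(p["attitude"]).as_matrix()
    Xc=(np.atleast_2d(X)-p["position"])@Rm
    return cv2.projectPoints(Xc,np.zeros(3),np.zeros(3),p["intrinsics"],p["distortion"])[0].reshape(-1,2)
E
python3 - <<'E'
from h import *
np.set_printoptions(precision=4,suppress=True)
for n in("top","scene"):
    p=eyes.camera_params(n);d=np.load(n+"0_d.npy");im=np.load(n+"0_i.npy");P=cloud(p,d)
    ok=d>0
    bl=P[ok&(abs(P[...,0]-.45)<.2)&(abs(P[...,1]+.1)<.15)][:,2]; print(n,"bench z med",np.median(bl))
    # rough centre
    c0=P[212,311] if n=="top" else P[232,234]
    print("c0",c0)
    near=ok&(np.hypot(P[...,0]-c0[0],P[...,1]-c0[1])<.1)
    dark=im.max(2)<60
    lidtop=near&(abs(P[...,2]-.103)<.006)
    q=P[lidtop]; print("lidtop n",len(q),q.mean(0),np.ptp(q,0))
    (cx,cy),r=cv2.minEnclosingCircle(q[:,:2].astype(np.float32)); print("circ",cx,cy,r)
    k=near&(P[...,2]>.130)&(P[...,2]<.15)&(np.hypot(P[...,0]-cx,P[...,1]-cy)<.04)
    q=P[k]; print("knob",len(q),q.mean(0),np.percentile(q[:,2],[5,50,95]))
    rect=cv2.minAreaRect(q[:,:2].astype(np.float32)); print(rect)
    w,v=np.linalg.eigh(np.cov(q[:,:2].T)); print("axis deg",np.degrees(np.arctan2(v[1,1],v[0,1])),np.sqrt(w))
    t0=P[206,170] if n=="top" else P[182,390]
    m=ok&(abs(P[...,0]-t0[0])<.12)&(abs(P[...,1]-t0[1])<.12)&(P[...,2]>.012)&(P[...,2]<.026)
    q=P[m];rect=cv2.minAreaRect(q[:,:2].astype(np.float32)); print("tray",t0,len(q),rect)
    for z0,z1 in((.03,.3),):
        pass
E
```

```text
top bench z med 0.0005007784772936841
c0 [ 0.4964 -0.2022  0.1394]
lidtop n 934 [ 0.497  -0.2029  0.1023] [0.1134 0.1132 0.012 ]
circ 0.49797895550727844 -0.20305012166500092 0.05765145644545555
knob 85 [ 0.4982 -0.2029  0.1392] [0.1341 0.1392 0.143 ]
((0.49828478693962097, -0.20336562395095825), (0.051491811871528625, 0.013864421285688877), 18.011085510253906)
axis deg -162.22904566192597 [0.0041 0.0147]
tray [0.5161 0.2539 0.0058] 308 ((0.5155320167541504, 0.2560322880744934), (0.17232343554496765, 0.17154626548290253), 15.906521797180176)
scene bench z med 0.0014894400270017982
c0 [ 0.5092 -0.2068  0.1372]
lidtop n 1518 [ 0.5064 -0.2068  0.1031] [0.1151 0.1151 0.012 ]
circ 0.5000746250152588 -0.20453636348247528 0.05826777219772339
knob 161 [ 0.503  -0.2055  0.1399] [0.1322 0.1407 0.1432]
((0.5010380148887634, -0.20515035092830658), (0.050962239503860474, 0.01430652104318142), 18.50985336303711)
axis deg -162.18663772564665 [0.0041 0.0151]
tray [0.5219 0.2573 0.0041] 548 ((0.5180881023406982, 0.25632938742637634), (0.17052985727787018, 0.17318695783615112), 15.331979751586914)
```

```bash
python3 - <<'E'
import cv2
im=cv2.imread("pics/top0.png")[170:250,270:350]; a=cv2.resize(im,(560,560),interpolation=cv2.INTER_CUBIC); cv2.imwrite("pics/topc.png",a)
E
```

```text
(no output)
```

View pics/topc.png

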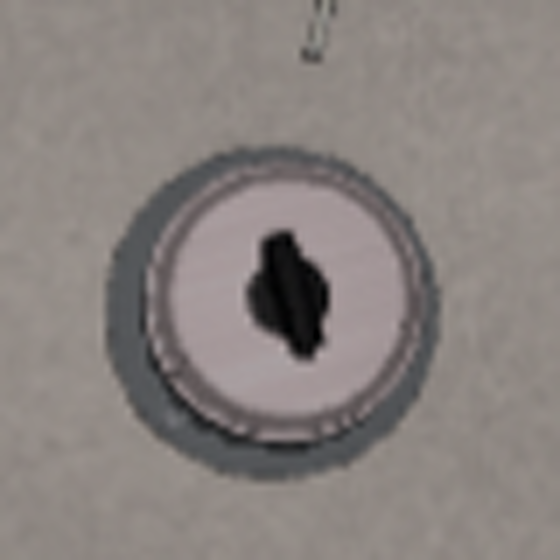

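The knob is at about (0.499, -0.204) with its bar at 18° to x. The tray centre is at (0.517, 0.256). I'll raise and traverse to a point above the knob.

{"op": "step_arm", "data": {"series": [[[0.0918, 0, 0, 0.04, 0], [0.0918, 0, 0.03, 0.06, 0], [0.0918, 0.02, 0.06, 0.06, 0], [0.0918, 0.045, 0.09, 0.06, 0], [0.0918, 0.07, 0.12, 0.06, 0], [0.0918, 0.095, 0.15, 0.06, 1], [0.0918, 0.12, 0.18, 0.06, 2], [0.0918, 0.145, 0.21, 0.06, 2.3], [0.0918, 0.17, 0.24, 0.06, 2.3], [0.0918, 0.2, 0.265, 0.06, 2.3], [0.0918, 0.23, 0.295, 0.06, 2.3], [0.0918, 0.255, 0.325, 0.06, 2.3], [0.0918, 0.28, 0.355, 0.06, 2.3], [0.0918, 0.305, 0.38, 0.06, 2.3], [0.0918, 0.33, 0.398, 0.06, 2.3], [0.0918, 0.33, 0.398, 0.06, 2.3], [0.0918, 0.33, 0.398, 0.06, 2.3], [0.0918, 0.33, 0.398, 0.06, 2.3]]], "squeeze": 50}}

```text
clock: 1.65
position: [0.4982, -0.2039, 0.263]
ee_rot: [-3.102, -0.49, 0.002]
force: [-0.2, 0.4, -0.5]
width: 1.001
```

```bash
cat > look.py <<'E'
from h import *
import sys
np.set_printoptions(precision=4,suppress=True)
n,tag=sys.argv[1:3]
s=observe(); p=eyes.camera_params(n); im,d=eyes.get_image(n)
cv2.imwrite(f"pics/{tag}.png",im[:,:,::-1]); np.save(tag+"_d.npy",d); P=cloud(p,d)
print(s["clock"],s["position"],"yaw y-axis",np.degrees(np.arctan2(*R.from_rotvec(s["ee_rot"]).as_matrix()[[1,0],1])),"tilt",R.from_rotvec(s["ee_rot"]).as_matrix()[2,2],s["force"],s["ft_torque"],s["joints"])
c=np.array([.499,-.204])
near=(d>0)&(np.hypot(P[...,0]-c[0],P[...,1]-c[1])<.04)
q=P[near&(P[...,2]>.13)&(P[...,2]<.15)]
if len(q)>10:
  print(len(q),q.mean(0)); print(cv2.minAreaRect(q[:,:2].astype(np.float32)))
E
python3 look.py wrist w1
```

```text
1.65 [ 0.4982 -0.2039  0.263 ] yaw y-axis -72.03108685130033 tilt -0.9999982868913103 [-0.2092  0.3582 -0.4961] [-0.0481 -0.0034  0.0368] [ 0.4987  0.2684 -0.2665  1.6768  0.0743  1.2082 -1.0423]
916 [ 0.5006 -0.2052  0.1396]
((0.4996541440486908, -0.2056279331445694), (0.05127855762839317, 0.01392202079296112), 16.582874298095703)
```

View pics/w1.png

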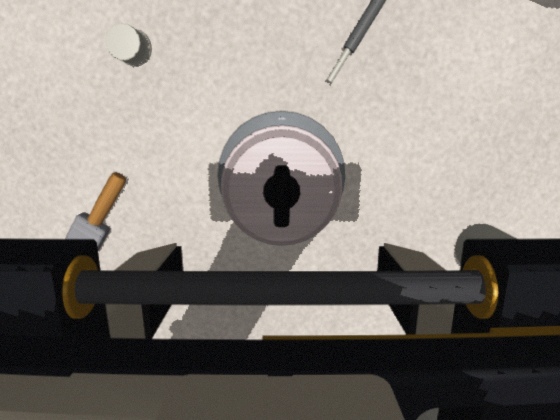

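The wrist view shows the knob at (282,195), in line with the jaws. The refined centre is about (0.500, -0.205). I'll descend and grip.

{"op": "step_arm", "data": {"series": [[[0.0918, 0.0015, -0.001, -0.03, -0.5], [0.0918, 0.0015, -0.001, -0.06, -0.5], [0.0918, 0.0015, -0.001, -0.09, -0.5], [0.0918, 0.0015, -0.001, -0.115, -0.5], [0.0918, 0.0015, -0.001, -0.128, -0.5], [0.0918, 0.0015, -0.001, -0.134, -0.5], [0.0918, 0.0015, -0.001, -0.134, -0.5], [0.0918, 0.0015, -0.001, -0.134, -0.5]]], "squeeze": 50}}

```text
clock: 2.37
position: [0.4993, -0.2063, 0.1299]
ee_rot: [-3.105, -0.473, 0.001]
force: [-0.9, 0.2, 1.6]
width: 1.0
```

{"op": "step_arm", "data": {"series": [[[0.04, 0, 0, 0, 0], [0.02, 0, 0, 0, 0], [0.0, 0, 0, 0, 0], [0.0, 0, 0, 0, 0], [0.0, 0, 0, 0, 0], [0.0, 0, 0, 0, 0], [0.0, 0, 0, 0, 0], [0.0, 0, 0, 0, 0], [0.0, 0, 0, 0, 0]]], "squeeze": 50}}

```text
clock: 3.12
position: [0.4993, -0.2063, 0.1298]
ee_rot: [-3.105, -0.473, 0.002]
force: [-0.7, -1.0, -1.4]
width: 0.394
```

```bash
cat > st.py <<'E'
from h import *
np.set_printoptions(precision=4,suppress=True)
s=observe()
print(round(s["clock"],2),s["position"],"yaw",np.degrees(np.arctan2(*R.from_rotvec(s["ee_rot"]).as_matrix()[[1,0],1])),"F",s["force"],"T",s["ft_torque"],"w",s["width"],"j7",s["joints"][6],s["joint_efforts"][6])
E
python3 st.py
```

```text
3.12 [ 0.4993 -0.2063  0.1298] yaw -72.6734128482794 F [-0.6648 -0.953  -1.4116] T [ 0.0105 -0.039   0.0814] w 0.3938984655273966 j7 -1.0952190974335387 0.0002165434943890432
```

{"op": "step_arm", "data": {"series": [[[0.0, 0, 0, 0, 0], [0.0, 0, 0, 0, 0], [0.0, 0, 0, 0, 0], [0.0, 0, 0, 0, 0], [0.0, 0, 0, 0, 0], [0.0, 0, 0, 0, 0], [0.0, 0, 0, 0, 0]]], "squeeze": 50}}

```text
clock: 3.7
position: [0.4993, -0.2063, 0.1298]
ee_rot: [-3.105, -0.473, 0.001]
force: [-0.3, -0.1, -0.5]
width: 0.006
```

```bash
python3 st.py
```

```text
3.7 [ 0.4993 -0.2063  0.1298] yaw -72.67450224792778 F [-0.3445 -0.1104 -0.5441] T [ 0.0122 -0.0448  0.0024] w 0.005744581008100904 j7 -1.0952565702982167 0.00012158359822933562
```

The fingers shut completely, so the knob isn't between the pads. I'll look before doing anything else.

```bash
python3 look.py wrist w2; python3 look.py scene s2; python3 -c "
import cv2
im=cv2.imread('pics/s2.png')[150:320,140:360]; cv2.imwrite('pics/s2c.png',cv2.resize(im,None,fx=3,fy=3,interpolation=2))"
```

```text
3.7 [ 0.4993 -0.2063  0.1298] yaw y-axis -72.67450224792778 tilt -0.9999994837026552 [-0.3445 -0.1104 -0.5441] [ 0.0122 -0.0448  0.0024] [ 0.4867  0.3924 -0.2564  1.8552  0.1231  0.9102 -1.0953]
1146 [ 0.5151 -0.2007  0.1392]
((0.5137848258018494, -0.20093674957752228), (0.021362124010920525, 0.013682288117706776), 17.16405487060547)
3.75 [ 0.4993 -0.2063  0.1298] yaw y-axis -72.67454325258187 tilt -0.9999994046016673 [-0.8772  0.1673 -0.8028] [ 0.0605  0.0413 -0.0026] [ 0.4867  0.3925 -0.2564  1.8553  0.1231  0.9102 -1.0952]
90 [ 0.5139 -0.2025  0.1385]
((0.5040677189826965, -0.20349496603012085), (0.04428640380501747, 0.01421453058719635), 17.436691284179688)
```

View pics/w2.png

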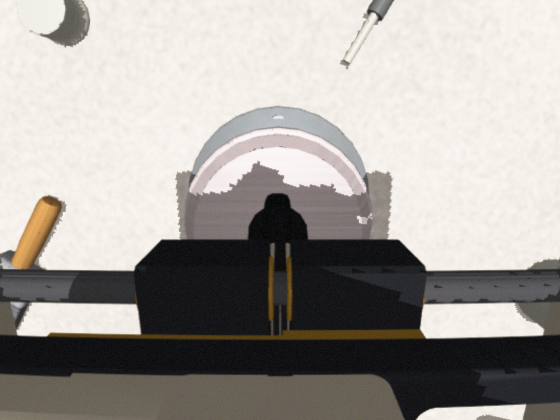

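View pics/s2c.png

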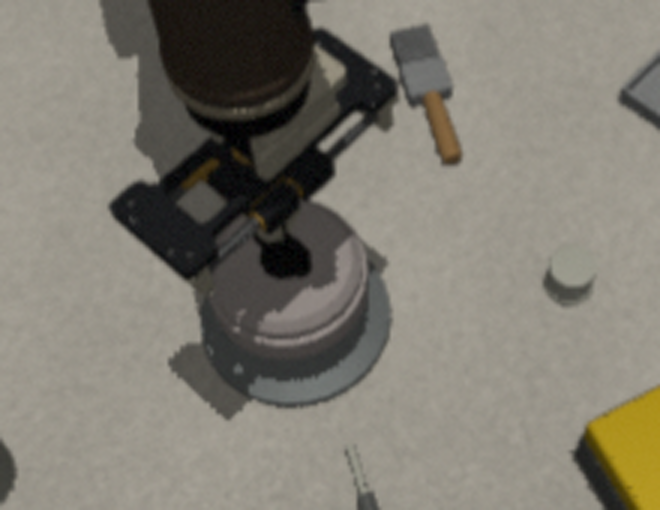

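```bash
python3 - <<'E'
from h import *
s=observe();T=R.from_rotvec(s["ee_rot"]).as_matrix();o=s["position"]
for n in("wrist","scene","top"):
    p=eyes.camera_params(n)
    print(n)
    for nm,X in (("tcp",o),("tip",o+T@[0,0,.014]),("grasp",o-T@[0,0,.005]),("47behind",o-T@[0,0,.052]),("knobtop",[.4995,-.2045,.141]),("end+",[.4995+.026*.954,-.2045+.026*.3,.141]),("end-",[.4995-.026*.954,-.2045-.026*.3,.141])):
        print(nm,proj(p,X).round(0))
d=np.load("w2_d.npy")
for r in (200,215,230,250,270,290,310,325,332): print(r,d[r,[240,262,268,274,278,280,282,286,292,298,320]].round(3))
E
python3 -c "
import cv2
im=cv2.imread('pics/w2.png')[170:350,180:380]; cv2.imwrite('pics/w2c.png',cv2.resize(cv2.convertScaleAbs(im,alpha=1.8,beta=30),None,fx=3.3,fy=3.3,interpolation=2))"
```

```text
wrist
tcp [[278. 248.]]
tip [[278. 239.]]
grasp [[278. 251.]]
47behind [[278. 293.]]
knobtop [[275. 254.]]
end+ [[274. 203.]]
end- [[275. 301.]]
scene
tcp [[232. 230.]]
tip [[233. 233.]]
grasp [[232. 229.]]
47behind [[230. 218.]]
knobtop [[233. 227.]]
end+ [[241. 234.]]
end- [[224. 220.]]
top
tcp [[312. 211.]]
tip [[312. 212.]]
grasp [[312. 211.]]
47behind [[314. 210.]]
knobtop [[312. 211.]]
end+ [[309. 202.]]
end- [[314. 219.]]
200 [0.213 0.212 0.186 0.184 0.183 0.184 0.182 0.187 0.212 0.213 0.212]
215 [0.214 0.209 0.176 0.175 0.176 0.175 0.174 0.176 0.209 0.209 0.215]
230 [0.217 0.209 0.178 0.178 0.178 0.176 0.177 0.178 0.21  0.211 0.217]
250 [0.084 0.084 0.084 0.162 0.162 0.161 0.16  0.156 0.083 0.085 0.083]
270 [0.073 0.074 0.08  0.14  0.14  0.146 0.139 0.089 0.074 0.075 0.074]
290 [0.075 0.075 0.079 0.083 0.081 0.081 0.081 0.082 0.075 0.075 0.075]
310 [0.076 0.075 0.078 0.124 0.125 0.146 0.123 0.124 0.075 0.077 0.075]
325 [0.076 0.077 0.078 0.126 0.125 0.347 0.125 0.125 0.077 0.076 0.077]
332 [0.076 0.076 0.079 0.126 0.125 0.35  0.075 0.077 0.076 0.076 0.076]
```

View pics/w2c.png

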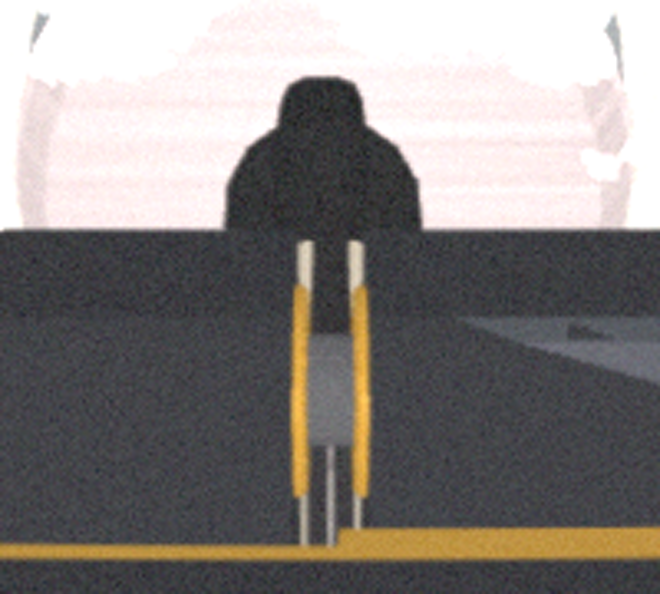

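```bash
python3 - <<'E'
from h import *
np.set_printoptions(precision=4,suppress=True)
s=observe();T=R.from_rotvec(s["ee_rot"]).as_matrix();o=s["position"]
p=eyes.camera_params("wrist");d=np.load("w2_d.npy");P=cloud(p,d)
L=(P-o)@T
print("cam in tool",(p["position"]-o)@T, "cam axis",T.T@R.from_rotvec(p["attitude"]).as_matrix()[:,2])
for r in (198,205,215,230,238,242,246,250,255,260,265,270,275,280,290,305,310,320,325,332):
    print(r,[tuple((L[r,c]*1000).round(0)) for c in (270,276,280,285)],P[r,276,2].round(3))
E
```

```text
cam in tool [ 0.0643  0.0008 -0.1801] cam axis [-0.2433  0.0002  0.97  ]
198 [(np.float64(26.0), np.float64(-4.0), np.float64(5.0)), (np.float64(26.0), np.float64(-1.0), np.float64(5.0)), (np.float64(26.0), np.float64(1.0), np.float64(4.0)), (np.float64(25.0), np.float64(4.0), np.float64(7.0))] 0.125
205 [(np.float64(25.0), np.float64(-4.0), np.float64(-9.0)), (np.float64(25.0), np.float64(-1.0), np.float64(-8.0)), (np.float64(25.0), np.float64(1.0), np.float64(-10.0)), (np.float64(25.0), np.float64(3.0), np.float64(-9.0))] 0.138
215 [(np.float64(21.0), np.float64(-4.0), np.float64(-11.0)), (np.float64(20.0), np.float64(-1.0), np.float64(-10.0)), (np.float64(21.0), np.float64(1.0), np.float64(-11.0)), (np.float64(20.0), np.float64(3.0), np.float64(-10.0))] 0.14
230 [(np.float64(13.0), np.float64(-4.0), np.float64(-11.0)), (np.float64(13.0), np.float64(-1.0), np.float64(-11.0)), (np.float64(13.0), np.float64(1.0), np.float64(-11.0)), (np.float64(13.0), np.float64(3.0), np.float64(-10.0))] 0.14
238 [(np.float64(9.0), np.float64(-4.0), np.float64(-11.0)), (np.float64(9.0), np.float64(-1
[... 2993 characters left out ...]
0.0), np.float64(-1.0), np.float64(-107.0)), (np.float64(-3.0), np.float64(-0.0), np.float64(-68.0)), (np.float64(-121.0), np.float64(1.0), np.float64(130.0)), (np.float64(-3.0), np.float64(3.0), np.float64(-68.0))] 0.198
325 [(np.float64(12.0), np.float64(-2.0), np.float64(-95.0)), (np.float64(-5.0), np.float64(-0.0), np.float64(-67.0)), (np.float64(-126.0), np.float64(1.0), np.float64(130.0)), (np.float64(-5.0), np.float64(3.0), np.float64(-68.0))] 0.197
332 [(np.float64(10.0), np.float64(-2.0), np.float64(-95.0)), (np.float64(-7.0), np.float64(-0.0), np.float64(-68.0)), (np.float64(-134.0), np.float64(1.0), np.float64(131.0)), (np.float64(22.0), np.float64(2.0), np.float64(-113.0))] 0.198
```

```bash
python3 - <<'E'
from h import *
np.set_printoptions(precision=4,suppress=True)
s=observe();T=R.from_rotvec(s["ee_rot"]).as_matrix();o=s["position"]
p=eyes.camera_params("wrist")
for f in("w1_d.npy","w2_d.npy"):
    d=np.load(f);P=cloud(p,d);L=((P-o)@T*1000).round(0)  # same cam->tool transform
    m=(d>0)&(abs(L[...,0])<14)&(abs(L[...,1])<70)&(L[...,2]>-80)&(L[...,2]<20)
    print(f,m.sum(),"z hist",np.histogram(L[m][:,2],bins=range(-80,25,5)))
    for r in (246,250,256,262,270,280,290,300,310,320,330): 
        print(r,[(c,)+tuple(L[r,c].astype(int)) for c in (110,125,140,155,165,172,178)])
ps=eyes.camera_params("scene");d=np.load("s2_d.npy");P=cloud(ps,d);L=((P-o)@T*1000)
m=(d>0)&(abs(L[...,0])<14)&(abs(L[...,1])<30)&(L[...,2]>-80)&(L[...,2]<25)
v,u=np.nonzero(m)
for a,b in zip(v,u): print((a,b),L[a,b].round(0).astype(int),end=' ')
E
```

```text
w1_d.npy 4764 z hist (array([367, 422, 786, 283, 199, 412, 515, 448, 434, 412, 310, 176,   0,
         0,   0,   0,   0,   0,   0,   0]), array([-80, -75, -70, -65, -60, -55, -50, -45, -40, -35, -30, -25, -20,
       -15, -10,  -5,   0,   5,  10,  15,  20]))
246 [(110, np.int64(-92), np.int64(-223), np.int64(263)), (125, np.int64(-92), np.int64(-203), np.int64(264)), (140, np.int64(-92), np.int64(-183), np.int64(264)), (155, np.int64(-92), np.int64(-163), np.int64(264)), (165, np.int64(10), np.int64(-51), np.int64(-27)), (172, np.int64(10), np.int64(-48), np.int64(-26)), (178, np.int64(9), np.int64(-46), np.int64(-23))]
250 [(110, np.int64(-98), np.int64(-224), np.int64(264)), (125, np.int64(-98), np.int64(-203), np.int64(263)), (140, np.int64(-98), np.int64(-184), np.int64(266)), (155, np.int64(10), np.int64(-54), np.int64(-31)), (165, np.int64(10), np.int64(-49), np.int64(-32)), (172, np.int64(9), np.int64(-47), np.int64(-29)), (178, np.int64(9), np.int64(-45), np.int64(-27))]
256 [(110, np.int64(-107), np.int64(-225), np.int64(264)), (125, np.int64(-106), np.int64(-204), np.int64(
[... 14840 characters left out ...]
), np.int64(227)) [-1 20 24] (np.int64(241), np.int64(230)) [ 5 16 22] (np.int64(241), np.int64(231)) [ 8 15 19] (np.int64(241), np.int64(232)) [ 9 13 20] (np.int64(241), np.int64(233)) [11 12 21] (np.int64(241), np.int64(234)) [12 10 22] (np.int64(241), np.int64(235)) [13  8 22] (np.int64(242), np.int64(230)) [ 6 17 24] (np.int64(242), np.int64(232)) [10 14 23] (np.int64(242), np.int64(233)) [12 13 23] (np.int64(242), np.int64(234)) [13 11 23] (np.int64(243), np.int64(227)) [ 3 23 24] (np.int64(243), np.int64(232)) [11 16 24] (np.int64(243), np.int64(233)) [12 14 25] (np.int64(244), np.int64(224)) [-1 29 24] (np.int64(247), np.int64(228)) [11 28 25] (np.int64(247), np.int64(229)) [13 27 24]
```

Both cameras agree that the fingertips are about 22 mm behind the reported TCP, where the spec puts them 14 mm ahead. That is 36 mm less reach than stated, so the fingers shut above the knob. The lateral alignment is good. I'll open partway and descend about 38 mm further, watching force.

{"op": "step_arm", "data": {"series": [[[0.05, 0, 0, 0, 0], [0.05, 0, 0, 0, 0], [0.05, 0, 0, 0, 0], [0.05, 0, 0, 0, 0], [0.05, 0, 0, 0, 0], [0.05, 0, 0, 0, 0], [0.05, 0, 0, 0, 0], [0.05, 0, 0, 0, 0], [0.05, 0, 0, 0, 0], [0.05, 0, 0, 0, 0]]], "squeeze": 50}}

```text
clock: 4.63
position: [0.4993, -0.2063, 0.1298]
ee_rot: [-3.105, -0.473, 0.002]
force: [-0.1, -0.1, -0.3]
width: 0.541
```

{"op": "step_arm", "data": {"series": [[[0.05, 0, 0, -0.008, 0], [0.05, 0, 0, -0.016, 0], [0.05, 0, 0, -0.024, 0], [0.05, 0, 0, -0.031, 0], [0.05, 0, 0, -0.035, 0], [0.05, 0, 0, -0.037, 0], [0.05, 0, 0, -0.037, 0]]], "squeeze": 50}}

```text
clock: 5.22
position: [0.499, -0.2061, 0.0921]
ee_rot: [-3.105, -0.473, 0.003]
force: [-0.3, -0.6, 0.7]
width: 0.545
```

```bash
python3 st.py; python3 look.py wrist w3
```

```text
5.22 [ 0.499  -0.2061  0.0921] yaw -72.66945805121144 F [-0.2968 -0.6077  0.6538] T [0.0263 0.0433 0.0156] w 0.5448244814665048 j7 -1.112430992363304 -0.03268002416007221
5.2167 [ 0.499  -0.2061  0.0921] yaw y-axis -72.66945805121144 tilt -0.9999975659980337 [-0.2968 -0.6077  0.6538] [0.0263 0.0433 0.0156] [ 0.4787  0.4386 -0.2487  1.8942  0.1422  0.828  -1.1124]
3975 [ 0.5048 -0.2025  0.1391]
((0.5007479786872864, -0.20031636953353882), (0.07041285187005997, 0.04825678467750549), 82.35733795166016)
```

View pics/w3.png

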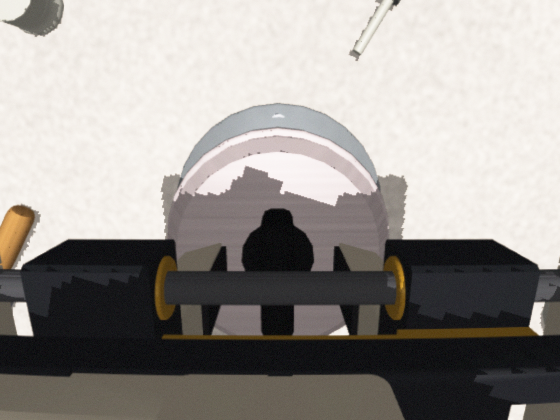

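The knob (column 278) now sits between the finger pads (215 and 340). I'll close on it.

{"op": "step_arm", "data": {"series": [[[0.0, 0, 0, 0, 0], [0.0, 0, 0, 0, 0], [0.0, 0, 0, 0, 0], [0.0, 0, 0, 0, 0], [0.0, 0, 0, 0, 0], [0.0, 0, 0, 0, 0], [0.0, 0, 0, 0, 0], [0.0, 0, 0, 0, 0], [0.0, 0, 0, 0, 0], [0.0, 0, 0, 0, 0]]], "squeeze": 50}}

```text
clock: 6.1
position: [0.4991, -0.2055, 0.0927]
ee_rot: [-3.104, -0.474, 0.002]
force: [-3.4, 4.2, 5.3]
width: 0.15
```

```bash
python3 st.py;python3 st.py
```

```text
6.1 [ 0.4991 -0.2055  0.0927] yaw -72.63545967632822 F [-3.4412  4.2166  5.2754] T [0.9575 0.5344 0.0346] w 0.15010399033294472 j7 -1.1123157647994564 -0.0356104108504951
6.1 [ 0.4991 -0.2055  0.0927] yaw -72.63545967632822 F [-3.4412  4.2166  5.2754] T [0.9575 0.5344 0.0346] w 0.15010399033294472 j7 -1.1123157647994564 -0.0356104108504951
```

Gripped: the opening is 13.8 mm. I'll start turning to open in small steps and read Tz after each.

{"op": "step_arm", "data": {"series": [[[0.0, -0.0005, 0.0007, 0, 1], [0.0, -0.0005, 0.0007, 0, 2], [0.0, -0.0005, 0.0007, 0, 3], [0.0, -0.0005, 0.0007, 0, 3]]], "squeeze": 50}}

```text
clock: 6.43
position: [0.4988, -0.2051, 0.0927]
ee_rot: [-3.091, -0.557, 0.002]
force: [0.4, 1.0, 0.6]
width: 0.15
```

```bash
python3 st.py
```

```text
6.43 [ 0.4988 -0.2051  0.0927] yaw -69.57250408533882 F [0.4158 1.0395 0.6158] T [ 0.177  -0.0039 -0.1974] w 0.15040940235337558 j7 -1.0669310158056886 0.5276926048099995
```

Drag reads 0.2 N m, as expected. I'll continue.

{"op": "step_arm", "data": {"series": [[[0.0, 0, 0, 0, 1], [0.0, 0, 0, 0, 2], [0.0, 0, 0, 0, 2.5], [0.0, 0, 0, 0, 2.5]]]}}

```text
clock: 6.77
position: [0.4988, -0.2052, 0.0927]
ee_rot: [-3.078, -0.625, 0.002]
force: [-0.1, 1.2, 1.9]
width: 0.146
```

```bash
python3 st.py
```

```text
6.77 [ 0.4988 -0.2052  0.0927] yaw -67.02342376091066 F [-0.1237  1.1882  1.8556] T [ 0.2242  0.0496 -0.165 ] w 0.14603664859021395 j7 -1.028568058470513 0.4004141315817833
```

{"op": "step_arm", "data": {"series": [[[0.0, 0, 0, 0, 1], [0.0, 0, 0, 0, 2], [0.0, 0, 0, 0, 2], [0.0, 0, 0, 0, 2]]]}}

```text
clock: 7.1
position: [0.4988, -0.2052, 0.0927]
ee_rot: [-3.066, -0.679, 0.002]
force: [-0.3, 2.0, 1.3]
width: 0.147
```

```bash
python3 st.py
```

```text
7.1 [ 0.4988 -0.2052  0.0927] yaw -65.01166464765211 F [-0.2899  2.044   1.2679] T [ 0.2228 -0.0198 -0.0739] w 0.1474191391788158 j7 -0.998276197346915 0.24845469743013382
```

{"op": "step_arm", "data": {"series": [[[0.0, 0, 0, 0, 1], [0.0, 0, 0, 0, 2], [0.0, 0, 0, 0, 2], [0.0, 0, 0, 0, 2]]]}}

```text
clock: 7.43
position: [0.4988, -0.2052, 0.0927]
ee_rot: [-3.054, -0.733, 0.002]
force: [0.1, 2.0, 1.3]
width: 0.152
```

```bash
python3 st.py
```

```text
7.43 [ 0.4988 -0.2052  0.0927] yaw -62.99507710894599 F [0.1419 2.0228 1.3176] T [ 0.1459 -0.0064 -0.1547] w 0.1520728743976714 j7 -0.9680103682691796 0.2570933662354946
```

{"op": "step_arm", "data": {"series": [[[0.0, 0, 0, 0, 1], [0.0, 0, 0, 0, 2], [0.0, 0, 0, 0, 2]]]}}

```text
clock: 7.68
position: [0.4988, -0.2052, 0.0927]
ee_rot: [-3.04, -0.789, 0.002]
force: [-0.0, 1.0, 1.5]
width: 0.149
```

```bash
python3 st.py
```

```text
7.68 [ 0.4988 -0.2052  0.0927] yaw -60.89938589317414 F [-0.016   1.0178  1.5249] T [ 0.1836 -0.0004 -0.1585] w 0.14869277198203046 j7 -0.9364002159076292 0.5414791591465473
```

{"op": "step_arm", "data": {"series": [[[0.0, 0, 0, 0, 1], [0.0, 0, 0, 0, 1.5], [0.0, 0, 0, 0, 1.5]]]}}

```text
clock: 7.93
position: [0.4988, -0.2053, 0.0927]
ee_rot: [-3.029, -0.83, 0.002]
force: [-0.6, 2.2, 2.1]
width: 0.148
```

```bash
python3 st.py
```

```text
7.93 [ 0.4988 -0.2053  0.0927] yaw -59.35312490013523 F [-0.6191  2.1702  2.0575] T [ 0.2027  0.0292 -0.2575] w 0.1478568143901537 j7 -0.9131388023429002 0.5007775872945786
```

{"op": "step_arm", "data": {"series": [[[0.0, 0, 0, 0, 1], [0.0, 0, 0, 0, 1.5], [0.0, 0, 0, 0, 1.5]]]}}

```text
clock: 8.18
position: [0.4988, -0.2053, 0.0927]
ee_rot: [-3.017, -0.871, 0.002]
force: [-0.7, 1.3, 1.8]
width: 0.149
```

```bash
python3 st.py
```

```text
8.18 [ 0.4988 -0.2053  0.0927] yaw -57.78819532837422 F [-0.7301  1.3073  1.7935] T [ 0.1773 -0.0217 -0.1042] w 0.1491282175383776 j7 -0.8896633048861025 0.38186640478670597
```

{"op": "step_arm", "data": {"series": [[[0.0, 0, 0, 0, 1], [0.0, 0, 0, 0, 1.5], [0.0, 0, 0, 0, 1.5]]]}}

```text
clock: 8.43
position: [0.4988, -0.2053, 0.0927]
ee_rot: [-3.005, -0.912, 0.002]
force: [-0.1, 1.0, 0.4]
width: 0.149
```

```bash
python3 st.py
```

```text
8.43 [ 0.4988 -0.2053  0.0927] yaw -56.24088559405895 F [-0.1034  1.0136  0.4486] T [ 0.1556  0.0361 -0.2474] w 0.1486189384939471 j7 -0.8663773690570037 0.4675996955484152
```

{"op": "step_arm", "data": {"series": [[[0.0, 0, 0, 0, 1], [0.0, 0, 0, 0, 1.5], [0.0, 0, 0, 0, 1.5]]]}}

```text
clock: 8.68
position: [0.4989, -0.2054, 0.0928]
ee_rot: [-2.993, -0.952, 0.002]
force: [0.1, 1.0, 1.4]
width: 0.152
```

```bash
python3 st.py
```

```text
8.68 [ 0.4989 -0.2054  0.0928] yaw -54.7034958591681 F [0.0873 0.982  1.3895] T [ 0.149  -0.0134 -0.3514] w 0.15177815419154597 j7 -0.8431630020540939 0.6585389748215675
```

{"op": "step_arm", "data": {"series": [[[0.0, 0, 0, 0, 1], [0.0, 0, 0, 0, 1.5], [0.0, 0, 0, 0, 1.5]]]}}

```text
clock: 8.93
position: [0.4989, -0.2054, 0.0928]
ee_rot: [-2.98, -0.992, 0.002]
force: [0.0, 1.0, 0.6]
width: 0.149
```

```bash
python3 st.py; python3 look.py wrist w4
```

```text
8.93 [ 0.4989 -0.2054  0.0928] yaw -53.1717365252516 F [0.0172 1.0498 0.6311] T [ 0.1413 -0.0029 -0.7014] w 0.14906679911634083 j7 -0.8199761614357463 0.8559591695666313
8.9333 [ 0.4989 -0.2054  0.0928] yaw y-axis -53.1717365252516 tilt -0.9999991006343152 [0.0172 1.0498 0.6311] [ 0.1413 -0.0029 -0.7014] [ 0.5404  0.4468 -0.3338  1.8898  0.1915  0.8372 -0.82  ]
3213 [ 0.504  -0.2022  0.1391]
((0.5017297267913818, -0.2061958909034729), (0.04904860258102417, 0.02828553132712841), 49.838008880615234)
```

View pics/w4.png

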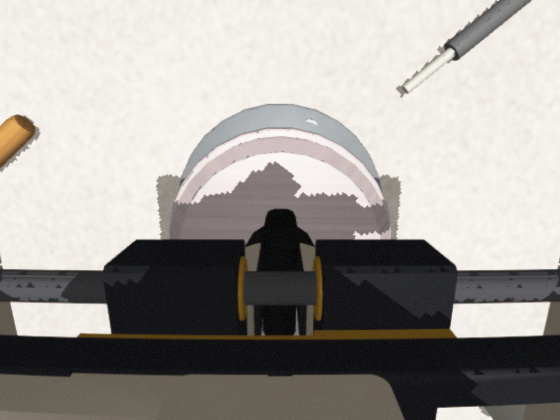

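Torque rose to 0.70 at yaw -53.2°, so this is the stop. I'll hold and read again.

{"op": "step_arm", "data": {"series": [[[0.0, 0, 0, 0, 0]]]}}

```text
clock: 9.07
position: [0.4989, -0.2054, 0.0927]
ee_rot: [-2.98, -0.991, 0.002]
force: [0.2, 3.1, 1.3]
width: 0.148
```

```bash
python3 st.py
```

```text
9.07 [ 0.4989 -0.2054  0.0927] yaw -53.22433247416262 F [0.205  3.0607 1.275 ] T [ 0.196  -0.0039 -0.6114] w 0.14835701408641808 j7 -0.8206359551409507 0.6246686540544033
```

{"op": "step_arm", "data": {"series": [[[0.0, 0, 0, 0, 0]]]}}

```text
clock: 9.15
position: [0.4989, -0.2054, 0.0927]
ee_rot: [-2.98, -0.99, 0.002]
force: [0.2, 0.9, 1.1]
width: 0.149
```

```bash
python3 st.py
```

```text
9.15 [ 0.4989 -0.2054  0.0927] yaw -53.232465748154766 F [0.1587 0.9026 1.0733] T [ 0.1856 -0.0143 -0.6278] w 0.14922172246554377 j7 -0.8207244884189051 0.6120629422366619
```

{"op": "step_arm", "data": {"series": [[[0.0, 0, 0, 0, 0.7], [0.0, 0, 0, 0, 0.7]]]}}

```text
clock: 9.32
position: [0.4989, -0.2054, 0.0927]
ee_rot: [-2.974, -1.01, 0.002]
force: [-0.3, 1.6, 1.1]
width: 0.149
```

```bash
python3 st.py
```

```text
9.32 [ 0.4989 -0.2054  0.0927] yaw -52.475544159588246 F [-0.2981  1.5801  1.1389] T [ 0.1352 -0.0386 -0.6112] w 0.14872772493592482 j7 -0.8093730026868063 0.7873428985476494
```

{"op": "step_arm", "data": {"series": [[[0.0, 0, 0, 0, 0.4], [0.0, 0, 0, 0, 0.4]]]}}

```text
clock: 9.48
position: [0.4989, -0.2054, 0.0927]
ee_rot: [-2.97, -1.021, 0.002]
force: [-0.0, 1.5, 1.3]
width: 0.148
```

```bash
python3 st.py
```

```text
9.48 [ 0.4989 -0.2054  0.0927] yaw -52.04404316419455 F [-0.0461  1.4753  1.265 ] T [ 0.1683 -0.0829 -0.7256] w 0.1482623048418113 j7 -0.8028847551142724 0.8342854678630829
```

{"op": "step_arm", "data": {"series": [[[0.0, 0, 0, 0, 0]]]}}

```text
clock: 9.57
position: [0.4989, -0.2054, 0.0928]
ee_rot: [-2.97, -1.021, 0.002]
force: [0.4, 1.3, 1.8]
width: 0.148
```

```bash
python3 st.py
```

```text
9.57 [ 0.4989 -0.2054  0.0928] yaw -52.04989211486953 F [0.4156 1.2546 1.7841] T [ 0.194  -0.0179 -0.692 ] w 0.14791364855646522 j7 -0.8029166744662019 0.7365831546485424
```

{"op": "step_arm", "data": {"series": [[[0.0, 0, 0, 0, 0.4], [0.0, 0, 0, 0, 0.4]]]}}

```text
clock: 9.73
position: [0.4989, -0.2054, 0.0927]
ee_rot: [-2.966, -1.032, 0.002]
force: [-0.2, 0.6, 1.5]
width: 0.147
```

```bash
python3 st.py
```

```text
9.73 [ 0.4989 -0.2054  0.0927] yaw -51.63014005638784 F [-0.1929  0.636   1.5352] T [ 0.2134 -0.0455 -0.8783] w 0.1467571953437606 j7 -0.796482773986767 0.8993047848343849
```

{"op": "step_arm", "data": {"series": [[[0.0, 0, 0, 0, 0]]]}}

```text
clock: 9.82
position: [0.4989, -0.2055, 0.0927]
ee_rot: [-2.966, -1.032, 0.002]
force: [-0.3, 1.3, 1.6]
width: 0.15
```

```bash
python3 st.py
```

```text
9.82 [ 0.4989 -0.2055  0.0927] yaw -51.632698560216014 F [-0.2946  1.3446  1.5858] T [ 0.1693 -0.0173 -0.8154] w 0.15007060129732505 j7 -0.7964827606112186 0.8213052526116371
```

The load curve has a slope of about 7.5 N m/rad and no longer drops, so the opening side has probably crumbled already. At 0.82 N m I shouldn't push harder. I'll swing to the closing side.

{"op": "step_arm", "data": {"series": [[[0.0, 0, 0, 0, -1], [0.0, 0, 0, 0, -3], [0.0, 0, 0, 0, -5], [0.0, 0, 0, 0, -7], [0.0, 0, 0, 0, -9], [0.0, 0, 0, 0, -11], [0.0, 0, 0, 0, -13], [0.0, 0, 0, 0, -15], [0.0, 0, 0, 0, -17], [0.0, 0, 0, 0, -18.5]]]}}

```text
clock: 10.65
position: [0.4986, -0.2052, 0.0927]
ee_rot: [-3.094, -0.541, 0.002]
force: [-1.6, 0.2, 3.3]
width: 0.147
```

```bash
python3 st.py
```

```text
10.65 [ 0.4986 -0.2052  0.0927] yaw -70.1671267947102 F [-1.5685  0.2488  3.3375] T [0.2464 0.3736 0.2984] w 0.1468104741093944 j7 -1.0757619901001196 0.016502545913681388
```

{"op": "step_arm", "data": {"series": [[[0.0, 0, 0, 0, -0.5], [0.0, 0, 0, 0, -1]]]}}

```text
clock: 10.82
position: [0.4985, -0.2051, 0.0927]
ee_rot: [-3.098, -0.514, 0.003]
force: [-1.4, 0.6, 2.1]
width: 0.151
```

```bash
python3 st.py
```

```text
10.82 [ 0.4985 -0.2051  0.0927] yaw -71.14495924642667 F [-1.3952  0.6193  2.1393] T [0.1212 0.1601 0.2642] w 0.1506262020661892 j7 -1.0908456913323656 -0.2349915448576212
```

{"op": "step_arm", "data": {"series": [[[0.0, 0, 0, 0, -0.5], [0.0, 0, 0, 0, -1]]]}}

```text
clock: 10.98
position: [0.4985, -0.2051, 0.0927]
ee_rot: [-3.103, -0.487, 0.003]
force: [-1.5, 0.2, 1.7]
width: 0.15
```

```bash
python3 st.py
```

```text
10.98 [ 0.4985 -0.2051  0.0927] yaw -72.15013207514104 F [-1.4516  0.23    1.7043] T [0.0915 0.1346 0.2466] w 0.15043743508084134 j7 -1.1061678824390633 -0.10912878904491663
```

{"op": "step_arm", "data": {"series": [[[0.0, 0, 0, 0, -0.7], [0.0, 0, 0, 0, -1.4]]]}}

```text
clock: 11.15
position: [0.4985, -0.2051, 0.0927]
ee_rot: [-3.109, -0.448, 0.003]
force: [-2.0, 0.6, 2.7]
width: 0.146
```

```bash
python3 st.py
```

```text
11.15 [ 0.4985 -0.2051  0.0927] yaw -73.60812083700189 F [-2.0245  0.5575  2.698 ] T [0.1992 0.1869 0.3565] w 0.1461454246582804 j7 -1.1280751850832584 -0.03278489224612713
```

{"op": "step_arm", "data": {"series": [[[0.0, 0, 0, 0, -0.7], [0.0, 0, 0, 0, -1.4]]]}}

```text
clock: 11.32
position: [0.4985, -0.2051, 0.0927]
ee_rot: [-3.114, -0.408, 0.003]
force: [-1.3, 0.3, 2.0]
width: 0.148
```

```bash
python3 st.py
```

```text
11.32 [ 0.4985 -0.2051  0.0927] yaw -75.07643628730392 F [-1.2889  0.3135  1.9906] T [0.1199 0.2047 0.3232] w 0.1479334442749576 j7 -1.150117593008391 -0.05752495606429875
```

{"op": "step_arm", "data": {"series": [[[0.0, 0, 0, 0, -0.7], [0.0, 0, 0, 0, -1.4]]]}}

```text
clock: 11.48
position: [0.4985, -0.205, 0.0927]
ee_rot: [-3.119, -0.368, 0.003]
force: [-1.2, 0.8, 2.1]
width: 0.146
```

```bash
python3 st.py
```

```text
11.48 [ 0.4985 -0.205   0.0927] yaw -76.55542049465735 F [-1.2103  0.8076  2.1351] T [0.2168 0.1492 0.3237] w 0.14578478129702419 j7 -1.1722893182800065 -0.07311215624213219
```

{"op": "step_arm", "data": {"series": [[[0.0, 0, 0, 0, -0.7], [0.0, 0, 0, 0, -1.4]]]}}

```text
clock: 11.65
position: [0.4985, -0.205, 0.0927]
ee_rot: [-3.123, -0.327, 0.003]
force: [-1.5, 0.3, 2.4]
width: 0.148
```

```bash
python3 st.py
```

```text
11.65 [ 0.4985 -0.205   0.0927] yaw -78.03094716543953 F [-1.5358  0.2963  2.3575] T [0.2051 0.2019 0.2942] w 0.14833520164934005 j7 -1.1944383621092818 -0.06803453899919987
```

{"op": "step_arm", "data": {"series": [[[0.0, 0, 0, 0, -0.6], [0.0, 0, 0, 0, -1.2]]]}}

```text
clock: 11.82
position: [0.4985, -0.205, 0.0927]
ee_rot: [-3.127, -0.293, 0.003]
force: [-0.3, 0.3, 1.4]
width: 0.147
```

```bash
python3 st.py
```

```text
11.82 [ 0.4985 -0.205   0.0927] yaw -79.29226822712563 F [-0.2724  0.2573  1.3568] T [0.193  0.2044 0.3155] w 0.147270045713748 j7 -1.2134824397948252 -0.1068493165075779
```

{"op": "step_arm", "data": {"series": [[[0.0, 0, 0, 0, -0.5], [0.0, 0, 0, 0, -1]]]}}

```text
clock: 11.98
position: [0.4985, -0.205, 0.0927]
ee_rot: [-3.129, -0.264, 0.003]
force: [-0.7, 1.4, 2.8]
width: 0.15
```

```bash
python3 st.py
```

```text
11.98 [ 0.4985 -0.205   0.0927] yaw -80.34381037136777 F [-0.6914  1.4432  2.7763] T [0.1574 0.1954 0.3661] w 0.14968034394833687 j7 -1.229305288650334 -0.15748361125588417
```

{"op": "step_arm", "data": {"series": [[[0.0, 0, 0, 0, -0.5], [0.0, 0, 0, 0, -1]]]}}

```text
clock: 12.15
position: [0.4985, -0.205, 0.0927]
ee_rot: [-3.132, -0.235, 0.003]
force: [-1.2, 1.9, 2.3]
width: 0.149
```

```bash
python3 st.py
```

```text
12.15 [ 0.4985 -0.205   0.0927] yaw -81.40255057848891 F [-1.2177  1.8505  2.319 ] T [0.2307 0.1612 0.3067] w 0.1487918256215004 j7 -1.2451557191228046 -0.13717483263462782
```

{"op": "step_arm", "data": {"series": [[[0.0, 0, 0, 0, -0.5], [0.0, 0, 0, 0, -1]]]}}

```text
clock: 12.32
position: [0.4985, -0.2049, 0.0927]
ee_rot: [-3.134, -0.207, 0.003]
force: [-1.4, 0.8, 2.8]
width: 0.15
```

```bash
python3 st.py
```

```text
12.32 [ 0.4985 -0.2049  0.0927] yaw -82.45485314486905 F [-1.4067  0.8079  2.8183] T [0.2213 0.2021 0.2869] w 0.15027808054688932 j7 -1.2610091560351646 -0.12422516942024231
```

```bash
python3 look.py wrist w5;python3 look.py top t5; python3 -c "
import cv2
a=cv2.imread('pics/w5.png')[180:350,180:380]
b=cv2.imread('pics/w4.png')[180:350,180:380]
import numpy as np
cv2.imwrite('pics/w5c.png',cv2.resize(cv2.convertScaleAbs(np.hstack([b,a]),alpha=1.8,beta=30),None,fx=2,fy=2,interpolation=2))"
```

```text
12.3167 [ 0.4985 -0.2049  0.0927] yaw y-axis -82.45485314486905 tilt -0.9999979243573396 [-1.4067  0.8079  2.8183] [0.2213 0.2021 0.2869] [ 0.4463  0.4325 -0.207   1.8986  0.1169  0.8241 -1.261 ]
3219 [ 0.505  -0.205   0.1391]
((0.5009896159172058, -0.20756098628044128), (0.049209460616111755, 0.028100021183490753), 20.831758499145508)
12.3667 [ 0.4985 -0.2049  0.0927] yaw y-axis -82.48462362168495 tilt -0.9999979055344377 [-1.4111  0.6779  1.4501] [0.2505 0.1818 0.2433] [ 0.4462  0.4325 -0.2069  1.8986  0.1168  0.8241 -1.2615]
```

View pics/w5.png

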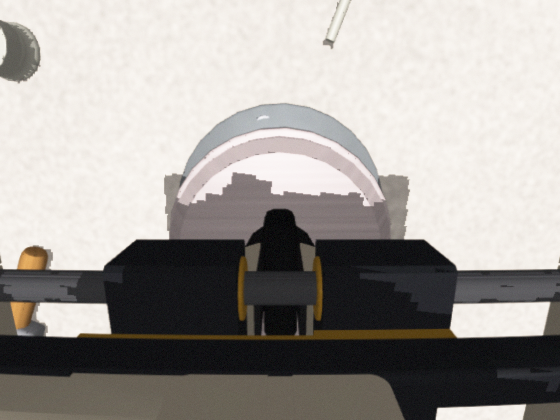

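View pics/w5c.png

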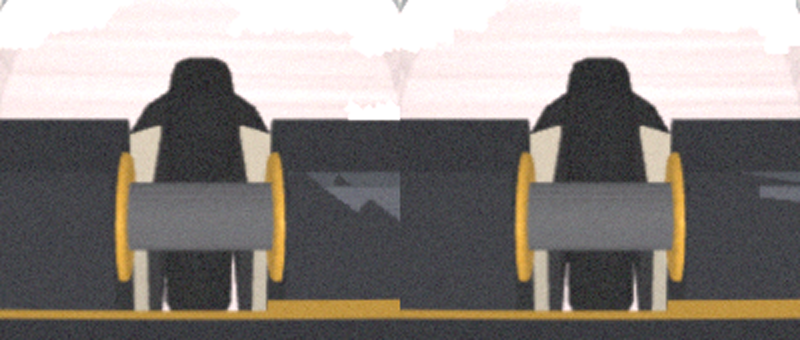

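The knob hasn't slipped in the grip: it is at the same relative angle in both crops. I'll continue closing carefully.

{"op": "step_arm", "data": {"series": [[[0.0, 0, 0, 0, -0.4], [0.0, 0, 0, 0, -0.8]]]}}

```text
clock: 12.58
position: [0.4985, -0.2049, 0.0927]
ee_rot: [-3.135, -0.185, 0.003]
force: [-1.6, 1.8, 2.6]
width: 0.149
```

```bash
python3 st.py
```

```text
12.58 [ 0.4985 -0.2049  0.0927] yaw -83.26079710179201 F [-1.6072  1.7862  2.6252] T [0.2933 0.2072 0.3669] w 0.14944957878925422 j7 -1.2731566466751247 -0.1776718720793724
```

{"op": "step_arm", "data": {"series": [[[0.0, 0, 0, 0, -0.4], [0.0, 0, 0, 0, -0.8]]]}}

```text
clock: 12.75
position: [0.4985, -0.2049, 0.0927]
ee_rot: [-3.136, -0.161, 0.003]
force: [-0.4, 0.8, 1.8]
width: 0.148
```

```bash
python3 st.py
```

```text
12.75 [ 0.4985 -0.2049  0.0927] yaw -84.11754785900183 F [-0.4012  0.7554  1.7744] T [0.2261 0.1851 0.1939] w 0.14823620423897127 j7 -1.2859543964802296 -0.0034940279874717817
```

{"op": "step_arm", "data": {"series": [[[0.0, 0, 0, 0, -0.4], [0.0, 0, 0, 0, -0.8]]]}}

```text
clock: 12.92
position: [0.4985, -0.2049, 0.0927]
ee_rot: [-3.137, -0.138, 0.003]
force: [-0.7, 1.2, 2.4]
width: 0.15
```

```bash
python3 st.py
```

```text
12.92 [ 0.4985 -0.2049  0.0927] yaw -84.96092610789691 F [-0.7216  1.2332  2.3572] T [0.2732 0.1522 0.2439] w 0.15036943834142932 j7 -1.2986598228078223 -0.15620460268110037
```

{"op": "step_arm", "data": {"series": [[[0.0, 0, 0, 0, -0.4], [0.0, 0, 0, 0, -0.8]]]}}

```text
clock: 13.08
position: [0.4985, -0.2049, 0.0927]
ee_rot: [-3.138, -0.115, 0.003]
force: [-0.5, 2.2, 1.4]
width: 0.146
```

```bash
python3 st.py
```

```text
13.08 [ 0.4985 -0.2049  0.0927] yaw -85.79614739783861 F [-0.503   2.1694  1.417 ] T [0.2701 0.1749 0.3608] w 0.14578722259517865 j7 -1.3112268930240496 -0.2189419325441122
```

{"op": "step_arm", "data": {"series": [[[0.0, 0, 0, 0, -0.4], [0.0, 0, 0, 0, -0.8]]]}}

```text
clock: 13.25
position: [0.4985, -0.2048, 0.0927]
ee_rot: [-3.139, -0.092, 0.003]
force: [-1.6, 2.0, 2.3]
width: 0.153
```

```bash
python3 st.py
```

```text
13.25 [ 0.4985 -0.2048  0.0927] yaw -86.63038225190517 F [-1.5653  2.0052  2.3407] T [0.2765 0.1888 0.4534] w 0.15325517892964324 j7 -1.3238352265221225 -0.2945354953408241
```

{"op": "step_arm", "data": {"series": [[[0.0, 0, 0, 0, -0.4], [0.0, 0, 0, 0, -0.8]]]}}

```text
clock: 13.42
position: [0.4985, -0.2048, 0.0927]
ee_rot: [-3.14, -0.07, 0.003]
force: [-1.1, 0.9, 2.3]
width: 0.149
```

```bash
python3 st.py
```

```text
13.42 [ 0.4985 -0.2048  0.0927] yaw -87.45968551645932 F [-1.1088  0.8805  2.2957] T [0.2171 0.2501 0.4893] w 0.14894790312326622 j7 -1.3364058732764759 -0.37119029089808464
```

The stop is now clearly loading. I'll keep pressing in small increments.

{"op": "step_arm", "data": {"series": [[[0.0, 0, 0, 0, -0.4], [0.0, 0, 0, 0, -0.8]]]}}

```text
clock: 13.58
position: [0.4985, -0.2048, 0.0927]
ee_rot: [-3.14, -0.047, 0.003]
force: [-1.7, 1.2, 2.9]
width: 0.146
```

```bash
python3 st.py
```

```text
13.58 [ 0.4985 -0.2048  0.0927] yaw -88.28901230685717 F [-1.6935  1.2148  2.8812] T [0.2619 0.2724 0.5796] w 0.14602333184793073 j7 -1.348984552961991 -0.44784114696085453
```

{"op": "step_arm", "data": {"series": [[[0.0, 0, 0, 0, -0.4], [0.0, 0, 0, 0, -0.8]]]}}

```text
clock: 13.75
position: [0.4985, -0.2048, 0.0927]
ee_rot: [-3.14, -0.024, 0.003]
force: [-0.6, 1.5, 3.3]
width: 0.153
```

```bash
python3 st.py
```

```text
13.75 [ 0.4985 -0.2048  0.0927] yaw -89.11635033034243 F [-0.6156  1.52    3.2706] T [0.2615 0.2587 0.7051] w 0.1527278568991916 j7 -1.3615291292259641 -0.5215264298021793
```

{"op": "step_arm", "data": {"series": [[[0.0, 0, 0, 0, -0.3], [0.0, 0, 0, 0, -0.5]]]}}

```text
clock: 13.92
position: [0.4985, -0.2047, 0.0927]
ee_rot: [-3.14, -0.01, 0.003]
force: [-1.3, 1.7, 2.3]
width: 0.15
```

```bash
python3 st.py
```

```text
13.92 [ 0.4985 -0.2047  0.0927] yaw -89.6357499617293 F [-1.2642  1.6997  2.3233] T [0.2693 0.2687 0.6457] w 0.15031396670637445 j7 -1.3694070386136767 -0.6472065858542919
```

{"op": "step_arm", "data": {"series": [[[0.0, 0, 0, 0, 0]]]}}

```text
clock: 14.0
position: [0.4985, -0.2047, 0.0927]
ee_rot: [-3.14, -0.009, 0.003]
force: [-1.5, 0.5, 2.7]
width: 0.147
```

```bash
python3 st.py
```

```text
14.0 [ 0.4985 -0.2047  0.0927] yaw -89.65441309604948 F [-1.4673  0.4826  2.707 ] T [0.2717 0.2878 0.6588] w 0.1470826646493917 j7 -1.3696690624893424 -0.7297158613801003
```

{"op": "step_arm", "data": {"series": [[[0.0, 0, 0, 0, -0.3], [0.0, 0, 0, 0, -0.6]]]}}

```text
clock: 14.17
position: [0.4985, -0.2047, 0.0927]
ee_rot: [-3.14, 0.007, 0.003]
force: [-1.0, 1.0, 2.3]
width: 0.154
```

```bash
python3 st.py
```

```text
14.17 [ 0.4985 -0.2047  0.0927] yaw -90.2642095601724 F [-1.0165  0.9723  2.2999] T [0.3038 0.3046 0.7848] w 0.15408328143685718 j7 -1.3789763891649969 -0.6516954302787781
```

{"op": "step_arm", "data": {"series": [[[0.0, 0, 0, 0, 0]]]}}

```text
clock: 14.25
position: [0.4985, -0.2047, 0.0927]
ee_rot: [-3.14, 0.008, 0.003]
force: [-0.5, 1.0, 2.0]
width: 0.154
```

```bash
python3 st.py
```

```text
14.25 [ 0.4985 -0.2047  0.0927] yaw -90.28481106268598 F [-0.5049  0.9617  2.0363] T [0.2273 0.2103 0.8023] w 0.15364004650435734 j7 -1.3793162720397094 -0.8738311752676964
```

Enough load on the closing side. Swinging back to open, and reading finely from -58°.

{"op": "step_arm", "data": {"series": [[[0.0, 0, 0, 0, 1], [0.0, 0, 0, 0, 3], [0.0, 0, 0, 0, 5], [0.0, 0, 0, 0, 7], [0.0, 0, 0, 0, 9], [0.0, 0, 0, 0, 11], [0.0, 0, 0, 0, 13], [0.0, 0, 0, 0, 15], [0.0, 0, 0, 0, 17], [0.0, 0, 0, 0, 19], [0.0, 0, 0, 0, 21], [0.0, 0, 0, 0, 23], [0.0, 0, 0, 0, 25], [0.0, 0, 0, 0, 27], [0.0, 0, 0, 0, 29], [0.0, 0, 0, 0, 30.5]]]}}

```text
clock: 15.58
position: [0.4988, -0.2052, 0.0927]
ee_rot: [-3.032, -0.819, 0.002]
force: [1.0, 0.6, 0.4]
width: 0.15
```

```bash
python3 st.py
```

```text
15.58 [ 0.4988 -0.2052  0.0927] yaw -59.75679982484649 F [0.9607 0.5537 0.4191] T [-0.0349 -0.2317 -0.3832] w 0.1498696010219681 j7 -0.9198587988630179 -0.05403066286817193
```

{"op": "step_arm", "data": {"series": [[[0.0, 0, 0, 0, 0.6], [0.0, 0, 0, 0, 1.2]]]}}

```text
clock: 15.75
position: [0.4989, -0.2053, 0.0927]
ee_rot: [-3.024, -0.851, 0.002]
force: [0.8, 2.4, 1.1]
width: 0.147
```

```bash
python3 st.py
```

```text
15.75 [ 0.4989 -0.2053  0.0927] yaw -58.56520180886377 F [0.7793 2.4152 1.0647] T [ 0.1612 -0.0425 -0.2877] w 0.14665144193713953 j7 -0.9015512090163647 0.18179409205913544
```

{"op": "step_arm", "data": {"series": [[[0.0, 0, 0, 0, 0.5], [0.0, 0, 0, 0, 1]]]}}

```text
clock: 15.92
position: [0.4989, -0.2053, 0.0927]
ee_rot: [-3.016, -0.878, 0.002]
force: [-0.4, 0.2, 1.1]
width: 0.15
```

```bash
python3 st.py
```

```text
15.92 [ 0.4989 -0.2053  0.0927] yaw -57.55195293836526 F [-0.3905  0.2477  1.1204] T [ 0.1485  0.0036 -0.2746] w 0.14952356890033264 j7 -0.8861824450290783 0.10259234346449375
```

{"op": "step_arm", "data": {"series": [[[0.0, 0, 0, 0, 0.5], [0.0, 0, 0, 0, 1]]]}}

```text
clock: 16.08
position: [0.4989, -0.2053, 0.0927]
ee_rot: [-3.008, -0.905, 0.002]
force: [0.2, 1.1, 1.1]
width: 0.148
```

```bash
python3 st.py
```

```text
16.08 [ 0.4989 -0.2053  0.0927] yaw -56.51992982161959 F [0.2445 1.0861 1.0704] T [ 0.1792 -0.0597 -0.4399] w 0.14827404262029906 j7 -0.8706506053711415 0.19126149360090494
```

{"op": "step_arm", "data": {"series": [[[0.0, 0, 0, 0, 0.5], [0.0, 0, 0, 0, 1]]]}}

```text
clock: 16.25
position: [0.4989, -0.2053, 0.0927]
ee_rot: [-2.999, -0.932, 0.002]
force: [-0.3, 1.7, 1.7]
width: 0.15
```

```bash
python3 st.py
```

```text
16.25 [ 0.4989 -0.2053  0.0927] yaw -55.462726767545796 F [-0.2681  1.7463  1.7137] T [ 0.146  0.041 -0.216] w 0.14998294482054458 j7 -0.8548648807997025 0.02594460966065526
```

A clear drop from 0.44 to 0.22 N m between -56.5° and -55.5°: the salt crumbled. There was the same signature at -84° on closing, so the threshold is 0.45 N m total. That makes open, close, open done. Next comes close.

{"op": "step_arm", "data": {"series": [[[0.0, 0, 0, 0, -1], [0.0, 0, 0, 0, -3], [0.0, 0, 0, 0, -5], [0.0, 0, 0, 0, -7], [0.0, 0, 0, 0, -9], [0.0, 0, 0, 0, -11], [0.0, 0, 0, 0, -13], [0.0, 0, 0, 0, -15], [0.0, 0, 0, 0, -17], [0.0, 0, 0, 0, -19], [0.0, 0, 0, 0, -21], [0.0, 0, 0, 0, -23], [0.0, 0, 0, 0, -25], [0.0, 0, 0, 0, -27], [0.0, 0, 0, 0, -28.5]]]}}

```text
clock: 17.5
position: [0.4986, -0.2049, 0.0927]
ee_rot: [-3.136, -0.163, 0.002]
force: [-2.3, 1.6, 3.3]
width: 0.15
```

```bash
python3 st.py
```

```text
17.5 [ 0.4986 -0.2049  0.0927] yaw -84.03926705499272 F [-2.283   1.6062  3.2595] T [0.3936 0.3488 0.3804] w 0.1499159374212074 j7 -1.2851044469818507 0.015258343191817403
```

{"op": "step_arm", "data": {"series": [[[0.0, 0, 0, 0, -0.4], [0.0, 0, 0, 0, -0.8]]]}}

```text
clock: 17.67
position: [0.4986, -0.2049, 0.0927]
ee_rot: [-3.138, -0.142, 0.003]
force: [-1.2, 0.3, 1.6]
width: 0.15
```

```bash
python3 st.py
```

```text
17.67 [ 0.4986 -0.2049  0.0927] yaw -84.83451701399389 F [-1.1569  0.3461  1.6011] T [0.2571 0.2067 0.2946] w 0.14966709026323674 j7 -1.2973038125320655 -0.3054351545870304
```

{"op": "step_arm", "data": {"series": [[[0.0, 0, 0, 0, -0.4], [0.0, 0, 0, 0, -0.8]]]}}

```text
clock: 17.83
position: [0.4986, -0.2049, 0.0927]
ee_rot: [-3.139, -0.12, 0.003]
force: [-1.0, 1.5, 3.5]
width: 0.151
```

```bash
python3 st.py
```

```text
17.83 [ 0.4986 -0.2049  0.0927] yaw -85.63736905514982 F [-1.0401  1.4839  3.5047] T [0.2544 0.1727 0.3648] w 0.15113904468324163 j7 -1.3095533643930066 -0.20229677204042673
```

{"op": "step_arm", "data": {"series": [[[0.0, 0, 0, 0, -0.4], [0.0, 0, 0, 0, -0.8]]]}}

```text
clock: 18.0
position: [0.4986, -0.2049, 0.0927]
ee_rot: [-3.139, -0.097, 0.002]
force: [-0.7, 0.9, 1.9]
width: 0.153
```

```bash
python3 st.py
```

```text
18.0 [ 0.4986 -0.2049  0.0927] yaw -86.47468564234445 F [-0.7498  0.9192  1.9158] T [0.3363 0.1401 0.1206] w 0.1533184830270069 j7 -1.3220306181752788 0.006719236116623506
```

{"op": "step_arm", "data": {"series": [[[0.0, 0, 0, 0, -0.4], [0.0, 0, 0, 0, -0.8]]]}}

```text
clock: 18.17
position: [0.4986, -0.2049, 0.0927]
ee_rot: [-3.14, -0.073, 0.003]
force: [-0.2, 1.3, 2.8]
width: 0.147
```

```bash
python3 st.py
```

```text
18.17 [ 0.4986 -0.2049  0.0927] yaw -87.31943600504107 F [-0.1902  1.2773  2.7993] T [0.3462 0.1761 0.2169] w 0.14662261453197287 j7 -1.3346476901023752 -0.135559206828475
```

{"op": "step_arm", "data": {"series": [[[0.0, 0, 0, 0, -0.4], [0.0, 0, 0, 0, -0.8]]]}}

```text
clock: 18.33
position: [0.4986, -0.2048, 0.0927]
ee_rot: [-3.14, -0.051, 0.002]
force: [-0.8, 1.5, 2.5]
width: 0.144
```

```bash
python3 st.py
```

```text
18.33 [ 0.4986 -0.2048  0.0927] yaw -88.15523393846058 F [-0.7718  1.4633  2.457 ] T [0.3216 0.1992 0.2968] w 0.14351556191666012 j7 -1.3472813959910312 -0.1831099670380354
```

At -88.2° the torque is now 0.30, against 0.57 before, so close crumbled again at -86°. Now the fifth press, to open.

{"op": "step_arm", "data": {"series": [[[0.0, 0, 0, 0, 1], [0.0, 0, 0, 0, 3], [0.0, 0, 0, 0, 5], [0.0, 0, 0, 0, 7], [0.0, 0, 0, 0, 9], [0.0, 0, 0, 0, 11], [0.0, 0, 0, 0, 13], [0.0, 0, 0, 0, 15], [0.0, 0, 0, 0, 17], [0.0, 0, 0, 0, 19], [0.0, 0, 0, 0, 21], [0.0, 0, 0, 0, 23], [0.0, 0, 0, 0, 25], [0.0, 0, 0, 0, 27], [0.0, 0, 0, 0, 29], [0.0, 0, 0, 0, 31], [0.0, 0, 0, 0, 32.5]]]}}

```text
clock: 19.75
position: [0.4989, -0.2053, 0.0927]
ee_rot: [-3.001, -0.93, 0.002]
force: [1.3, -0.1, -0.6]
width: 0.148
```

```bash
python3 st.py
```

```text
19.75 [ 0.4989 -0.2053  0.0927] yaw -55.579215227206326 F [ 1.273  -0.093  -0.5861] T [-0.0634 -0.2927 -0.2842] w 0.14762648346206075 j7 -0.8572199686165026 -0.07054637186229229
```

{"op": "step_arm", "data": {"series": [[[0.0, 0, 0, 0, 0.4], [0.0, 0, 0, 0, 0.8]]]}}

```text
clock: 19.92
position: [0.4989, -0.2053, 0.0927]
ee_rot: [-2.994, -0.95, 0.002]
force: [0.4, 0.7, 2.2]
width: 0.15
```

```bash
python3 st.py
```

```text
19.92 [ 0.4989 -0.2053  0.0927] yaw -54.78216434869203 F [0.4328 0.6645 2.2237] T [ 0.2237 -0.042  -0.3311] w 0.15009076650273445 j7 -0.8450439897128476 0.2793322876095772
```

{"op": "step_arm", "data": {"series": [[[0.0, 0, 0, 0, 0.4], [0.0, 0, 0, 0, 0.8]]]}}

```text
clock: 20.08
position: [0.4989, -0.2053, 0.0927]
ee_rot: [-2.987, -0.971, 0.001]
force: [-0.4, 0.8, 1.9]
width: 0.15
```

```bash
python3 st.py
```

```text
20.08 [ 0.4989 -0.2053  0.0927] yaw -53.98104680896909 F [-0.4096  0.8417  1.8951] T [ 0.1446 -0.0728 -0.3757] w 0.14957299543859548 j7 -0.8328339425322595 0.2066194172948599
```

{"op": "step_arm", "data": {"series": [[[0.0, 0, 0, 0, 0.4], [0.0, 0, 0, 0, 0.8]]]}}

```text
clock: 20.25
position: [0.4989, -0.2053, 0.0927]
ee_rot: [-2.98, -0.993, 0.002]
force: [-0.9, 1.4, 0.4]
width: 0.148
```

```bash
python3 st.py
```

```text
20.25 [ 0.4989 -0.2053  0.0927] yaw -53.1424211908067 F [-0.8809  1.3685  0.3739] T [ 0.1626 -0.0621 -0.1632] w 0.14788147218575792 j7 -0.8203039758229557 -0.000764547658036463
```

{"op": "step_arm", "data": {"series": [[[0.0, 0, 0, 0, 0.4], [0.0, 0, 0, 0, 0.8]]]}}

```text
clock: 20.42
position: [0.4989, -0.2053, 0.0927]
ee_rot: [-2.973, -1.015, 0.002]
force: [-0.1, 1.9, 1.0]
width: 0.148
```

```bash
python3 st.py
```

```text
20.42 [ 0.4989 -0.2053  0.0927] yaw -52.29229913797671 F [-0.1327  1.8539  1.0364] T [ 0.1594 -0.0129 -0.2115] w 0.14758383831567795 j7 -0.8076655283912806 0.032864712411537766
```

The fifth drop. I'll continue opening in small steps to confirm it's free.

{"op": "step_arm", "data": {"series": [[[0.0, 0, 0, 0, 0.6], [0.0, 0, 0, 0, 1.2]]]}}

```text
clock: 20.58
position: [0.4989, -0.2053, 0.0927]
ee_rot: [2.962, 1.048, -0.002]
force: [-0.1, 0.8, 1.2]
width: 0.15
```

```bash
python3 st.py
```

```text
20.58 [ 0.4989 -0.2053  0.0927] yaw -51.0259572795562 F [-0.1047  0.7915  1.2297] T [ 0.1174 -0.0639 -0.1634] w 0.14993121634557494 j7 -0.7886876021102227 -0.06710539106279612
```

{"op": "step_arm", "data": {"series": [[[0.0, 0, 0, 0, 0.6], [0.0, 0, 0, 0, 1.2]]]}}

```text
clock: 20.75
position: [0.4989, -0.2053, 0.0927]
ee_rot: [2.95, 1.081, -0.002]
force: [0.1, -0.4, 1.7]
width: 0.144
```

```bash
python3 st.py
```

```text
20.75 [ 0.4989 -0.2053  0.0927] yaw -49.75633794090813 F [ 0.077  -0.387   1.6977] T [ 0.1436  0.0144 -0.1611] w 0.14436704782456433 j7 -0.7696392088116617 -0.037257259245961905
```

{"op": "step_arm", "data": {"series": [[[0.0, 0, 0, 0, 0.6], [0.0, 0, 0, 0, 1.2]]]}}

```text
clock: 20.92
position: [0.4989, -0.2053, 0.0927]
ee_rot: [2.938, 1.113, -0.002]
force: [-0.2, 1.0, 1.5]
width: 0.144
```

```bash
python3 st.py
```

```text
20.92 [ 0.4989 -0.2053  0.0927] yaw -48.489123125075295 F [-0.217   0.9503  1.4848] T [ 0.1221 -0.0866 -0.1719] w 0.14421138036369444 j7 -0.7506282770002258 -0.03624542383477092
```

{"op": "step_arm", "data": {"series": [[[0.0, 0, 0, 0, 0.6], [0.0, 0, 0, 0, 1.2]]]}}

```text
clock: 21.08
position: [0.499, -0.2053, 0.0927]
ee_rot: [2.925, 1.146, -0.002]
force: [0.3, 0.7, 1.6]
width: 0.151
```

```bash
python3 st.py
```

```text
21.08 [ 0.499  -0.2053  0.0927] yaw -47.22466132488471 F [0.3259 0.7001 1.6188] T [ 0.1286 -0.0513 -0.1525] w 0.15126365326458166 j7 -0.7315954430287865 -0.03779961378313601
```

Free: torque stays at about 0.16. I'll turn to about 57° from the start, short of the hard stop.

{"op": "step_arm", "data": {"series": [[[0.0, 0, 0, 0, 1.5], [0.0, 0, 0, 0, 3.5], [0.0, 0, 0, 0, 5.5], [0.0, 0, 0, 0, 7.5], [0.0, 0, 0, 0, 9.5], [0.0, 0, 0, 0, 11.5], [0.0, 0, 0, 0, 13.5], [0.0, 0, 0, 0, 15.5], [0.0, 0, 0, 0, 17.5], [0.0, 0, 0, 0, 19.5], [0.0, 0, 0, 0, 21.5], [0.0, 0, 0, 0, 23.5], [0.0, 0, 0, 0, 25], [0.0, 0, 0, 0, 26.5]]]}}

```text
clock: 22.25
position: [0.4992, -0.2055, 0.0927]
ee_rot: [2.582, 1.788, -0.001]
force: [1.9, -0.5, -0.4]
width: 0.15
```

```bash
python3 st.py
```

```text
22.25 [ 0.4992 -0.2055  0.0927] yaw -20.58797650812678 F [ 1.9199 -0.4703 -0.4343] T [-0.0073 -0.4217 -0.1312] w 0.14974426274338698 j7 -0.3320698149040127 -0.36480769515037537
```

{"op": "step_arm", "data": {"series": [[[0.0, 0, 0, 0, 1.2], [0.0, 0, 0, 0, 2.4], [0.0, 0, 0, 0, 3.6], [0.0, 0, 0, 0, 4.8], [0.0, 0, 0, 0, 4.8], [0.0, 0, 0, 0, 4.8]]]}}

```text
clock: 22.75
position: [0.4993, -0.2056, 0.0927]
ee_rot: [2.505, 1.895, -0.001]
force: [1.1, -0.6, 0.4]
width: 0.15
```

```bash
python3 st.py; python3 look.py wrist w6
```

```text
22.75 [ 0.4993 -0.2056  0.0927] yaw -15.78299118472769 F [ 1.0563 -0.6457  0.4444] T [-0.0556 -0.3606  0.026 ] w 0.1500123486301347 j7 -0.2601142125115509 0.13498721178621054
22.75 [ 0.4993 -0.2056  0.0927] yaw y-axis -15.78299118472769 tilt -0.9999994922673032 [ 1.0563 -0.6457  0.4444] [-0.0556 -0.3606  0.026 ] [ 0.657   0.4723 -0.4955  1.8808  0.2909  0.8593 -0.2601]
3230 [ 0.5005 -0.1997  0.1391]
((0.5012363791465759, -0.20438241958618164), (0.04919939115643501, 0.028213633224368095), 86.8251724243164)
```

View pics/w6.png

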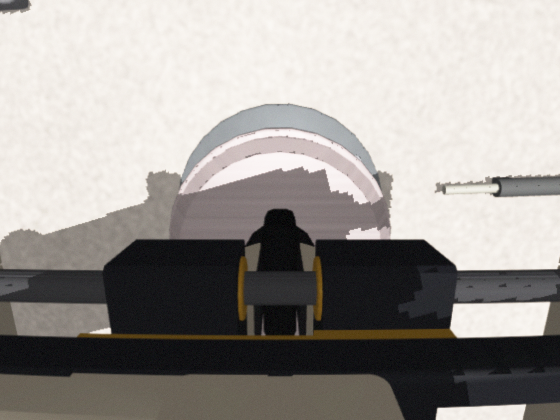

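The knob is still square in the fingers at column 280, and the turn is 0.99 rad. A small lift test, watching Fz.

{"op": "step_arm", "data": {"series": [[[0.0, 0, 0, 0.002, 0], [0.0, 0, 0, 0.004, 0], [0.0, 0, 0, 0.006, 0], [0.0, 0, 0, 0.006, 0]]]}}

```text
clock: 23.13
position: [0.4992, -0.2056, 0.0991]
ee_rot: [2.505, 1.894, -0.001]
force: [1.5, -0.6, -2.4]
width: 0.15
```

```bash
python3 st.py
```

```text
23.13 [ 0.4992 -0.2056  0.0991] yaw -15.8039249536455 F [ 1.4735 -0.5845 -2.4092] T [-0.14   -0.3153 -0.0236] w 0.14962465163054647 j7 -0.25503754711041415 0.05041819182224572
```

Only the lid's weight (2.4 N) is on the wrist, so it is free. I'll lift it and traverse to the tray.

{"op": "step_arm", "data": {"series": [[[0.0, 0, 0, 0.01, 0], [0.0, 0, 0, 0.025, 0], [0.0, 0, 0, 0.04, 0], [0.0, 0, 0, 0.055, 0], [0.0, 0, 0, 0.06, 0], [0.0, 0, 0, 0.06, 0]]]}}

```text
clock: 23.63
position: [0.4997, -0.2057, 0.1606]
ee_rot: [2.504, 1.893, 0.0]
force: [-0.2, 0.3, -2.0]
width: 0.148
```

{"op": "step_arm", "data": {"series": [[[0.0, 0.0005, 0.01, 0, 0], [0.0, 0.001, 0.03, 0, 0], [0.0, 0.002, 0.058, 0, 0], [0.0, 0.003, 0.088, 0, 0], [0.0, 0.004, 0.118, 0, 0], [0.0, 0.005, 0.148, 0, 0], [0.0, 0.006, 0.178, 0, 0], [0.0, 0.008, 0.208, 0, 0], [0.0, 0.009, 0.238, 0, 0], [0.0, 0.01, 0.268, 0, 0], [0.0, 0.011, 0.298, 0, 0], [0.0, 0.012, 0.328, 0, 0], [0.0, 0.013, 0.358, 0, 0], [0.0, 0.014, 0.388, 0, 0], [0.0, 0.016, 0.415, 0, 0], [0.0, 0.017, 0.437, 0, 0], [0.0, 0.0173, 0.452, 0, 0], [0.0, 0.0173, 0.462, 0, 0], [0.0, 0.0173, 0.462, 0, 0], [0.0, 0.0173, 0.462, 0, 0]]]}}

```text
clock: 25.3
position: [0.5163, 0.256, 0.1599]
ee_rot: [2.503, 1.894, -0.002]
force: [0.2, -0.7, -2.7]
width: 0.152
```

```bash
python3 st.py; python3 look.py top t7; python3 look.py scene s7
```

```text
25.3 [0.5163 0.256  0.1599] yaw -15.754624526175212 F [ 0.1538 -0.6535 -2.6565] T [-0.0609 -0.0734  0.0344] w 0.15160891874568722 j7 -1.1136581741539715 -0.14878146350383759
25.3 [0.5163 0.256  0.1599] yaw y-axis -15.754624526175212 tilt -0.9999950097608982 [ 0.1538 -0.6535 -2.6565] [-0.0609 -0.0734  0.0344] [-0.1172  0.4732 -0.6179  1.7124  0.3114  1.0567 -1.1137]
25.35 [0.5168 0.2551 0.16  ] yaw y-axis -15.83066977960229 tilt -0.9999933327208487 [ 0.3035 -0.1812 -2.431 ] [-0.075  -0.1325  0.0263] [-0.1162  0.4729 -0.6173  1.7124  0.3115  1.0568 -1.1135]
```

View pics/s7.png

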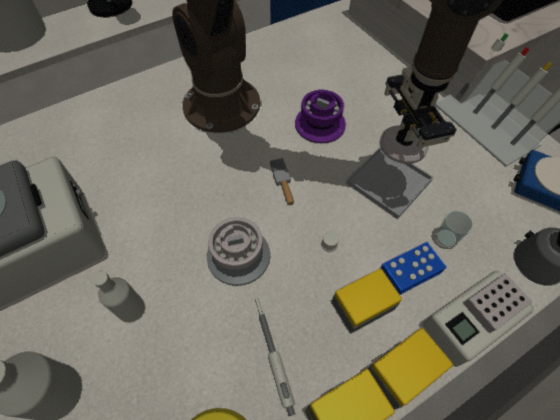

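View pics/t7.png

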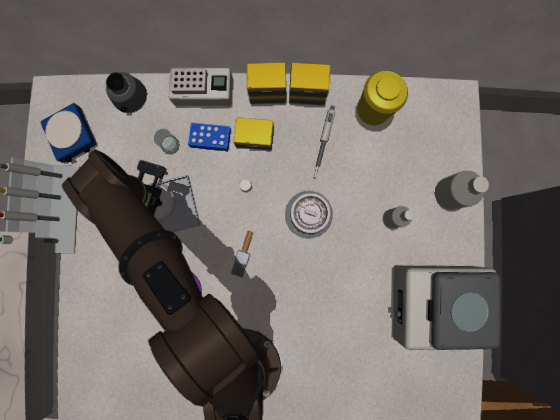

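The lid is held above the tray (scene view (404,143)), and the bare rotor stands at (236,245) with the bystanders in place. I'll check the lid centre against the tray and begin lowering.

```bash
python3 - <<'E'
from h import *
p=eyes.camera_params("scene");d=np.load("s7_d.npy");P=cloud(p,d)
m=(d>0)&(np.hypot(P[...,0]-.516,P[...,1]-.256)<.075)&(abs(P[...,2]-.171)<.006)
q=P[m];print(len(q),cv2.minEnclosingCircle(q[:,:2].astype(np.float32)),q[:,2].mean())
A=np.c_[q[:,:2]-q[:,:2].mean(0),np.ones(len(q))];print(np.linalg.lstsq(A,q[:,2],rcond=None)[0])
E
```

```text
860 ((0.5189588665962219, 0.2521101236343384), 0.05790203437209129) 0.16988396493070532
[-0.0085396   0.02255649  0.16988396]
```

{"op": "step_arm", "data": {"series": [[[0.0, 0, 0.0005, -0.01, 0], [0.0, 0, 0.0005, -0.03, 0], [0.0, 0, 0.0005, -0.05, 0], [0.0, 0, 0.0005, -0.07, 0], [0.0, 0, 0.0005, -0.09, 0], [0.0, 0, 0.0005, -0.105, 0], [0.0, 0, 0.0005, -0.118, 0], [0.0, 0, 0.0005, -0.128, 0], [0.0, 0, 0.0005, -0.135, 0], [0.0, 0, 0.0005, -0.14, 0], [0.0, 0, 0.0005, -0.14, 0], [0.0, 0, 0.0005, -0.14, 0]]]}}

```text
clock: 26.4
position: [0.5173, 0.2553, 0.0205]
ee_rot: [2.504, 1.891, -0.001]
force: [-0.2, 0.4, -1.8]
width: 0.146
```

```bash
python3 st.py
```

```text
26.4 [0.5173 0.2553 0.0205] yaw -15.884580268882754 F [-0.2051  0.447  -1.8206] T [-0.0087 -0.1179  0.0382] w 0.1463626719590716 j7 -1.2305659253844312 -0.038651463109999895
```

{"op": "step_arm", "data": {"series": [[[0.0, 0, 0, -0.0015, 0], [0.0, 0, 0, -0.003, 0], [0.0, 0, 0, -0.0045, 0], [0.0, 0, 0, -0.006, 0], [0.0, 0, 0, -0.006, 0]]]}}

```text
clock: 26.82
position: [0.5172, 0.2552, 0.0143]
ee_rot: [2.504, 1.891, -0.001]
force: [0.3, -0.1, -2.3]
width: 0.151
```

```bash
python3 st.py
```

```text
26.82 [0.5172 0.2552 0.0143] yaw -15.88780637455437 F [ 0.3076 -0.0572 -2.2962] T [-0.0084 -0.0609  0.0005] w 0.15084684248403984 j7 -1.236228030103961 -0.03125379444099963
```

{"op": "step_arm", "data": {"series": [[[0.0, 0, 0, -0.0007, 0], [0.0, 0, 0, -0.0014, 0], [0.0, 0, 0, -0.002, 0], [0.0, 0, 0, -0.002, 0]]]}}

```text
clock: 27.15
position: [0.5171, 0.2551, 0.0122]
ee_rot: [2.504, 1.891, -0.002]
force: [0.9, -0.3, -1.9]
width: 0.149
```

```bash
python3 st.py
```

```text
27.15 [0.5171 0.2551 0.0122] yaw -15.886747975902765 F [ 0.9083 -0.3026 -1.9187] T [-0.0803 -0.0459  0.0082] w 0.14877314775208764 j7 -1.2381291305268074 -0.0133337193983607
```

{"op": "step_arm", "data": {"series": [[[0.0, 0, 0, -0.0005, 0], [0.0, 0, 0, -0.001, 0], [0.0, 0, 0, -0.001, 0]]]}}

```text
clock: 27.4
position: [0.5173, 0.2552, 0.0118]
ee_rot: [2.504, 1.89, -0.001]
force: [-1.5, -1.8, 5.4]
width: 0.151
```

```bash
python3 st.py
```

```text
27.4 [0.5173 0.2552 0.0118] yaw -15.897371810644767 F [-1.5387 -1.7926  5.3825] T [-0.2131  0.4262  0.0115] w 0.15107803893910443 j7 -1.2391016683474267 -0.035348235396668315
```

{"op": "step_arm", "data": {"series": [[[0.0, 0, 0, -0.0005, 0], [0.0, 0, 0, -0.001, 0], [0.0, 0, 0, -0.001, 0]]]}}

```text
clock: 27.65
position: [0.5173, 0.2552, 0.0117]
ee_rot: [2.504, 1.89, -0.001]
force: [-3.4, -3.1, 11.0]
width: 0.148
```

```bash
python3 st.py
```

```text
27.65 [0.5173 0.2552 0.0117] yaw -15.899442189183599 F [-3.3997 -3.1313 10.9638] T [-0.5045  0.8722  0.0074] w 0.14752557917634906 j7 -1.2399673157055005 -0.05726025206968188
```

Contact with the floor, at 8 to 13 N and the expected height. Release, then retreat straight up.

{"op": "step_arm", "data": {"series": [[[0.03, 0, 0, 0.0005, 0], [0.03, 0, 0, 0.0005, 0], [0.04, 0, 0, 0.0005, 0], [0.05, 0, 0, 0.0005, 0], [0.05, 0, 0, 0.0005, 0], [0.05, 0, 0, 0.0005, 0], [0.05, 0, 0, 0.0005, 0], [0.05, 0, 0, 0.0005, 0]]]}}

```text
clock: 28.32
position: [0.5173, 0.2551, 0.0121]
ee_rot: [2.504, 1.89, -0.001]
force: [-0.4, 0.3, -0.7]
width: 0.541
```

```bash
python3 st.py
```

```text
28.32 [0.5173 0.2551 0.0121] yaw -15.899732747523267 F [-0.3754  0.3307 -0.6971] T [-0.0355 -0.103  -0.0083] w 0.5410447242600207 j7 -1.2393779634493551 -0.00023564020921185147
```

{"op": "step_arm", "data": {"series": [[[0.05, 0, 0, 0.005, 0], [0.05, 0, 0, 0.015, 0], [0.05, 0, 0, 0.03, 0], [0.05, 0, 0, 0.055, 0], [0.05, 0, 0, 0.085, 0], [0.05, 0, 0, 0.115, 0], [0.05, 0, 0, 0.14, 0], [0.05, 0, 0, 0.15, 0], [0.05, 0, 0, 0.15, 0]]]}}

```text
clock: 29.07
position: [0.5187, 0.2563, 0.1656]
ee_rot: [2.503, 1.889, 0.008]
force: [0.4, -0.3, 0.1]
width: 0.542
```

```bash
python3 st.py; python3 look.py scene s8; python3 look.py wrist w8; python3 - <<'E'
from h import *
for n,f in(("scene","s8"),("wrist","w8")):
    p=eyes.camera_params(n);d=np.load(f+"_d.npy");P=cloud(p,d)
    m=(d>0)&(np.hypot(P[...,0]-.516,P[...,1]-.256)<.07)&(abs(P[...,2]-.022)<.005)
    q=P[m];print(n,len(q),cv2.minEnclosingCircle(q[:,:2].astype(np.float32)),q[:,2].mean())
E
```

```text
29.07 [0.5187 0.2563 0.1656] yaw -15.901543280374929 F [ 0.4412 -0.2795  0.0526] T [ 0.0145 -0.1033  0.0334] w 0.5423553093604229 j7 -1.1142627275237234 0.24710331112146378
29.0667 [0.5187 0.2563 0.1656] yaw y-axis -15.901543280374929 tilt -0.9999725230213458 [ 0.4412 -0.2795  0.0526] [ 0.0145 -0.1033  0.0334] [-0.1144  0.4673 -0.6207  1.7062  0.3113  1.0622 -1.1143]
29.1167 [0.5179 0.2555 0.1635] yaw y-axis -15.909361809006304 tilt -0.9999839266043349 [-0.2388 -0.3755 -0.4629] [-0.0272 -0.0269  0.0406] [-0.1148  0.4694 -0.6197  1.7088  0.312   1.0607 -1.1148]
scene 798 ((0.519612193107605, 0.2533145844936371), 0.05690053850412369) 0.021435416372621904
wrist 9377 ((0.5156289339065552, 0.25449758768081665), 0.0549263060092926) 0.02011021521155956
```

View pics/s8.png

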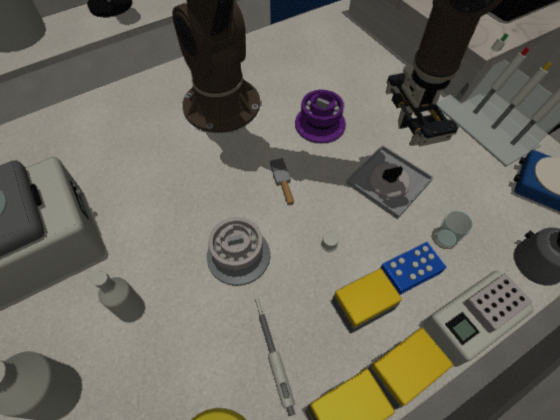

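View pics/w8.png

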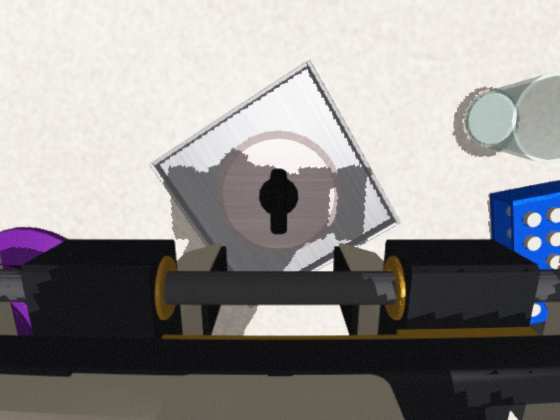

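The lid lies flat and knob up in the middle of the tray: (390,180) in the scene view, (278,195) in the wrist view. The fingers are clear and nothing else has moved. Handing in.

```bash
python3 - <<'E'
from cell import arm
print(arm.sign_off())
E
```

```text
the job is handed in; nothing more can be done
None
```

I worked the lid loose, turned it open and lifted it off. It now lies flat and knob up in the tray, and I handed the job in at about 29 s. No verdict is reported.

**Breaking it free:** I made five presses by turns: open, close, open, close, open. Presses two to five each showed a torque drop, the clearest at about 0.45 N m. The first I only inferred from later readings.

**Opening and lifting:** I turned the lid to about 0.99 rad from its starting angle. On a small lift only its 2.4 N weight was on the wrist.

**Placing:** It touched the tray floor at about 11 N. The lid's centre is within about 4 mm of the tray's, and its top is 20–21 mm above the bench (22 expected). The last picture shows the bystanders in place and the gripper clear, about 0.15 m above the lid.

**What disagreed or went wrong:**
- **Fingertip position:** the fingertips sit about 36 mm further back than the stated tool frame says. My first grasp closed on air above the knob; I measured the offset in two cameras and regrasped lower.
- **Torque on the rotor:** because I missed the first crumble, I pressed harder than needed, to about 0.88 N m opening and 0.80 N m closing. That is under the stated 0.95 N m slip limit, but I could not check the rotor's angle directly.
- **Arc size:** my estimate of the angle between the two stops came out larger than the stated sizes allow. I put this down to give in the grip; I did not confirm it.

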